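# Discharge the drop cup into the bin at its trip post

### The arm

A 6-joint arm with a two-finger parallel gripper is mounted at the origin on a cart in front of the work surface, level with it; the furniture and walls round the work are solid. World frame = base frame: x ahead of the robot, y to its left, z up, the work surface at z = 0. Lengths are in m, angles in degrees, forces in N, time in s.
With the tool pointing down it reaches from about 0.375 to 0.9 m from the base axis. Payload 3.1 kg.
Tool frame: the origin (TCP) lies on the centre line of the jaws, within the pads' length; the fingertips stand 8 mm ahead of it and the grasp point (between the pads) lies 11 mm behind it; y points along the fingers, x is the direction in which the jaws open and shut, and the axes are right-handed (so a half turn about y gives the same grasp; the last joint's range is limited). The gripper opens to 87 mm and grips with 3 to 60 N. Pads are 19 mm wide; open, the fingers measure 117 mm over their backs; the gripper's body (75 mm by 190 mm) begins 51 mm behind the grasp point.
Start: joints at [57.324, 30.224, 82.088, -0, 67.689, -10.227], TCP at [0.239, 0.578, 0.231] pointing down, gripper open.
Joint ranges: [-176.69, 176.69], [-43.24, 126.21], [12.49, 139.97], [-82, 262], [0, 151.66], [-163.58, 163.58]. Speed limits (degrees/s): [159.86, 159.86, 180, 180, 180, 180].

### API

Orientations are given as a 3x3 rotation matrix whose columns are the frame's x, y, z axes.
In Python, from rig import read_state, imaging, job, spotter gives the robot as it stands.
- The arm moves only by the tool apply_moves, never from a script. Its argument "steps" is a list of rows, each an object of numbers: "x", "y", "z": the shift along the world's x, y, z in mm; "spin": the turn about the world's z in rad. In form: [{"x": .., "y": .., "z": .., "spin": ..}, ...]. A call has 1 to 12 rows; each row shifts and turns the pose as measured when the row begins; what a row does not reach is not made up. A row lasts 1/10 s, in which the tool goes at most 50 mm and 8.59 degrees, less where a joint would pass 70% of its speed; a pose out of reach is approached as far as the arm can. A call is refused whole if a number of a shift passes 50 or a number of a turn 0.15, either way. A call with a gripper value outside its range is refused whole. "grip" is the finger opening in mm, from 0 to 87, set as the call begins (left out, the last holds). The fingers move at their own pace and stop on an object; the grip force is fixed at half the most. Time passes only in rows, so rows that do not move let the fingers close. It gives the time, the measured TCP pose, the force and the opening at its end, in the units of the state.
- read_state(): the state, without advancing time (a new reading comes with each control period).
- imaging.capture(name): name is "scene" or "top" or "wrist"; returns the picture (480x640x3 uint8, red, green, blue); there is no depth.
- imaging.camera_params(name): a dict with "fov_y" (degrees; the focal length in pixels is half the picture's height over the tangent of half this angle, whatever the lens; pixels are square), "cx", "cy" (the principal point, pixels), "R" (3x3) and "t" (3): a world point X has camera coordinates R X + t. Camera axes: x right, y down, z forward; pixel columns grow to the right and rows downward; lengths in m; the calibration is good to about 2 mm. The wrist camera is an equidistant fisheye: a pixel r from the principal point sees the ray r / f radians off the axis. A picture is of the moment at which its call begins: read the wrist's pose just before it. camera_params takes no time and is no camera call; for the wrist camera it gives the pose at the moment of the call.
- job.hand_in(): hands the job in, once; it reports no verdict.
Trained networks look in the newest picture that a camera, given by its name, has taken for a name from the list of things; names that differ only in an ending like _2 or _b are one class to them, and where a whole thing is asked for, a point or a joint stands for the part that bears it (a point fixed in the world has none). Each returns a list of dicts, best first, with "score" (0 to 1); they miss things now and then, are a little off and sometimes report something else, mostly with a low value. They report only what shows in the picture. A call takes as long as a camera call.
- spotter.cut_out(name, camera): "mask" (480x640 bool, what is visible of it) and "rect" ([left, top, width, height] in pixels, round what is visible of it).
The state is a dict: "time_s": time; "joint_positions": joint angles; "qvel": joint speeds; "tau": joint torques, N m; "position": TCP position; "tcp_rot": TCP orientation; "force": force on the tool from outside, world axes, zero at the start; "moment": the same for the moment, N m; "opening": opening from 0.0 (shut) to 1.0 (fully open).
Only numpy, scipy, OpenCV 4.12 (cv2) and the standard library are available. Lean on these libraries where they do the work, as an engineer would, in place of code of your own. Each camera call takes 0.05 s, during which the arm holds its last target.

### The job

Carry the square drop cup upright, bottom shut, over the small steel bin and, still holding it, press its release tab down onto the bin's trip post until the bottom swings well open and all three ferrules fall into the bin; feel for the post, whose height is set anew each time, and do not force it. Then set the cup back upright on its plywood board with its bottom shut, and leave the other things on the bench where they are.

Things in the scene. Friction and masses are not known exactly. Their poses are not given: they have to be found in the camera images.
- drop_cup: the drop cup: upright square tube of plain aluminium, 46x46 mm outside, 95 mm high, walls 3 mm, open on top, three black ferrules inside, 0.2 to 0.3 kg. Origin at the centre of its underside, z up. Hold it by its bare upper part (50 to 95 mm above the underside), 46 mm across; across the +y and -y faces is the stiffest hold against the tab's push
- cup_center (a point): the centre of the drop cup, half-way up: 47.5 mm above its underside, axes as drop_cup
- tab (a joint): the release tab, an L-shaped steel slide low on the cup's +y face, m: 0 at rest, 0.020 pushed fully up. Its level foot plate (24 mm along x, y from +26 to +49 mm, 4 mm thick, underside 8 mm above the cup's underside at rest) is pushed up by a post beneath. A spring resists with 3 N at first, 10 N at full travel, then it stops hard; it springs back when let go. Top of slide: 24 mm, pushed 44 mm
- flap (a joint): the cup's bottom flap (steel, 36x38 mm, hinged along the cup's +x side, swings down up to 30 mm below the cup's underside), rad: 0 shut, opens in proportion to the tab (78 rad per metre of tab, about 1.56 at full travel). Ferrules slide out from about 0.8; 1.0 to 1.4 is well open and short of the stop
- bin: the receiving bin, fixed: open dark steel box, inside x -45 to +45 mm and y -45 to +26 mm from its origin, walls 4 mm, 45 mm high, floor 4 mm. Origin on the bench, z up. With the cup's x and y axes along the bin's and the cup's centre over this origin, the tab's foot is over the trip post and the cup's opening over the bin
- post_base (a point): the foot of the trip post, at bench height, outside the bin's +y wall (38 mm along +y from the bin's origin). The post is an upright round steel pin of 12 mm with a flat 16 mm head. The height of the head above the bench is anywhere from 95 to 125 mm, set anew each time and not told; the post does not give under the tab's push
- board: the cup's parking board, fixed: plywood square 130x130x12 mm, origin at the centre of its underside on the bench, top at 12 mm. The cup starts on it
- load_0: one of three black ferrules in the cup (cylinder 14 mm diameter, 26 mm long, about 12 g); origin at the centre of its end face
- load_1: one of three black ferrules in the cup (cylinder 14 mm diameter, 26 mm long, about 12 g); origin at the centre of its end face
- load_2: one of three black ferrules in the cup (cylinder 14 mm diameter, 26 mm long, about 12 g); origin at the centre of its end face
- ring_gauge: bystander: steel ring gauge, 44 mm diameter, 14 mm high, origin at the centre of its underside
- v_block: bystander: grey V block 44x60x42 mm, origin at the centre of its underside
- wood_wedge: bystander: wooden wedge 32x90x22 mm, origin at the centre of its underside

How it is judged:
By the outcome, as a careful person would: the job done as asked, in the order asked, and still so for the second after the job is handed in, with the robot touching nothing.
It also fails if it takes over 70 s, if anything falls off the work surface, if the arm or the gripper's body presses on something with over 40 N, if the wrist force passes 120 N, or if a joint passes its speed limit or range.

## Working session

There is one attempt and no reset: what is moved stays moved. The work goes in short steps, Python scripts to look and compute and a tool call to move; the robot and the scene stay as the last step left them, time stands still between calls to the robot, and variables do not carry over. Pictures are saved under pics/ and viewed, and the job is handed in when it is done.

Besides the shell and the picture viewer there is one more tool, called in YAML: its name, and indented under it one key for each argument. apply_moves: Moves the arm, as the interface text tells. Its arguments: {"type":"object","properties":{"steps":{"type":"array"},"grip":{"type":"number"}},"required":["steps"]}

```bash
mkdir -p pics; ls; python3 - <<'E'
from rig import read_state, imaging
import cv2
s=read_state();print(s)
for n in ("scene","top","wrist"):
    p=imaging.camera_params(n);print(n,p)
    cv2.imwrite(f"pics/{n}0.png",imaging.capture(n)[:,:,::-1])
E
```

```text
pics
{'time_s': 0.0, 'joint_positions': array([ 5.73222417e+01,  3.02776472e+01,  8.21561312e+01, -2.32351473e-03,
        6.76893558e+01, -1.02265892e+01]), 'qvel': array([ 0.03465597, -0.00835414, -0.04820103,  0.02230413,  0.00897177,
        0.06093422]), 'tau': array([ 1.47246094e-03, -4.40042138e+01, -1.76592064e+01,  6.33905525e-02,
        5.80745330e-02, -1.77681654e-04]), 'position': array([0.23826852, 0.57702624, 0.22958718]), 'tcp_rot': array([[ 3.81880445e-01, -1.12874703e-03, -9.24211043e-01],
       [ 9.24209297e-01, -1.82919373e-03,  3.81881958e-01],
       [-2.12160917e-03, -9.99997690e-01,  3.44665185e-04]]), 'force': array([-0.17086359, -0.3325482 , -1.15768681]), 'moment': array([-0.02149307,  0.01505441, -0.04241916]), 'opening': 1.0007522487707772}
scene {'fov_y': 48.8994170960263, 'cx': 321.8334231767534, 'cy': 246.46004725293858, 'R': array([[ 0.81758211, -0.57580131, -0.0035134 ],
       [-0.35251771, -0.49569784, -0.79373479],
       [ 0.45529194,  0.6501819 , -0.60825385]]), 't': array([-0.46448616,  0.27807873,  1.01182569])}
top {'fov_y': 53.824876917245675, 'cx': 314.57450989549267, 'cy': 242.0219864076806, 'R': array([[ 0.01092533, -0.99993609,  0.00290662],
       [-0.9870783 , -0.01124948, -0.15984327],
       [ 0.15986575, -0.00112272, -0.98713813]]), 't': array([0.07352767, 0.6153885 , 1.03848708])}
wrist {'fov_y': 65.70646984690485, 'cx': 318.17238846942575, 'cy': 245.22606184605849, 'R': array([[ 0.38149236,  0.92436961, -0.00209795],
       [ 0.88393586, -0.36413932,  0.29335976],
       [ 0.2704089 , -0.11376896, -0.95599982]]), 't': array([-0.62478582, -0.03595159,  0.39246916])}
```

View pics/scene0.png

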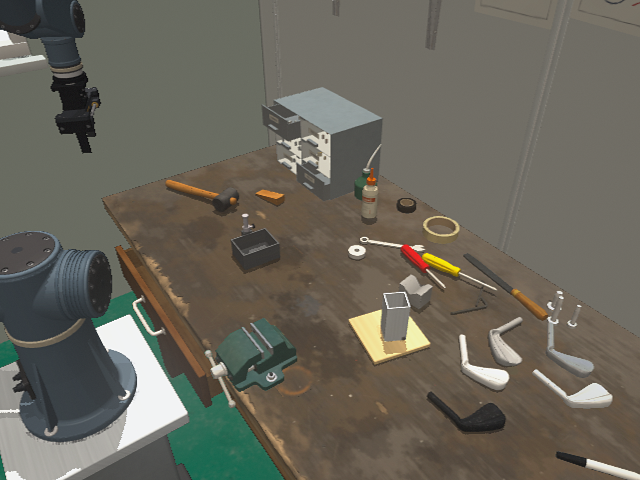

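View pics/top0.png

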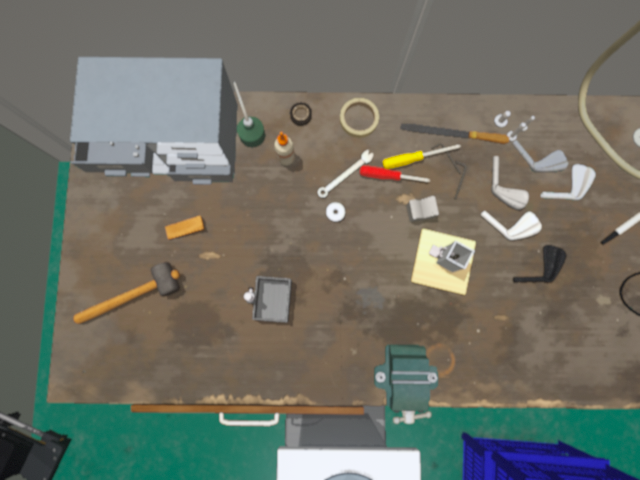

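View pics/wrist0.png

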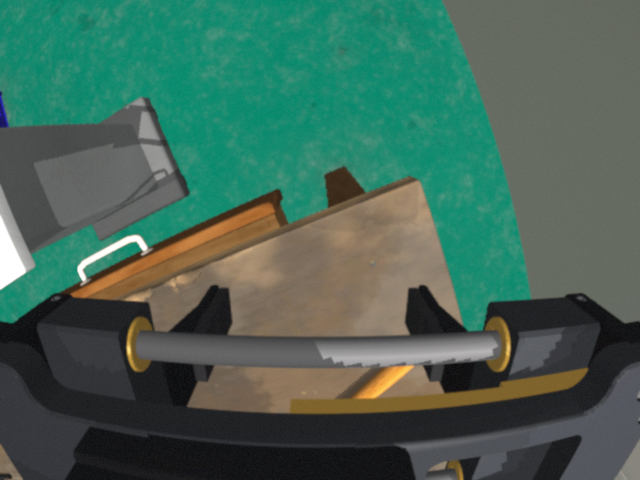

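The arm is at the left of the scene. In the top view the cup stands on its board at about (455,256) with its tab toward the left at (436,252). The bin is at (272,300), with the post head at (250,296). I'll zoom in on both.

```bash
cat > h.py <<'E'
import numpy as np, cv2
from rig import read_state, imaging, spotter
def proj(p,X):
    X=np.atleast_2d(X); c=X@p["R"].T+p["t"]; f=240/np.tan(np.radians(p["fov_y"]/2))
    return np.c_[p["cx"]+f*c[:,0]/c[:,2],p["cy"]+f*c[:,1]/c[:,2]]
def atz(p,u,z):
    f=240/np.tan(np.radians(p["fov_y"]/2)); R=p["R"];C=-R.T@p["t"]
    d=R.T@np.array([(u[0]-p["cx"])/f,(u[1]-p["cy"])/f,1]); return C+d*(z-C[2])/d[2]
E
python3 - <<'E'
import cv2
from h import *
t=cv2.imread("pics/top0.png"); s=cv2.imread("pics/scene0.png")
def z(im,x,y,w,h,k): return cv2.resize(im[y:y+h,x:x+w],None,fx=k,fy=k,interpolation=cv2.INTER_CUBIC)
cv2.imwrite("pics/z1.png",z(t,400,220,90,80,7)); cv2.imwrite("pics/z2.png",z(t,235,265,70,70,8))
cv2.imwrite("pics/z3.png",z(s,340,270,100,100,6));cv2.imwrite("pics/z4.png",z(s,220,200,70,80,7))
E
```

```text
(no output)
```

View pics/z1.png

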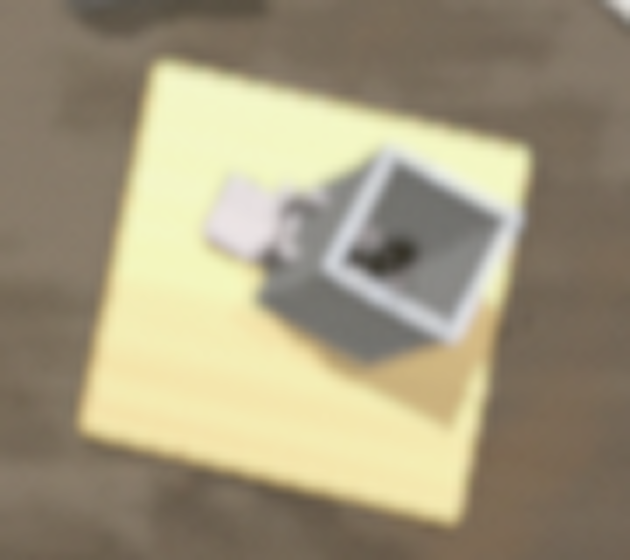

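View pics/z2.png

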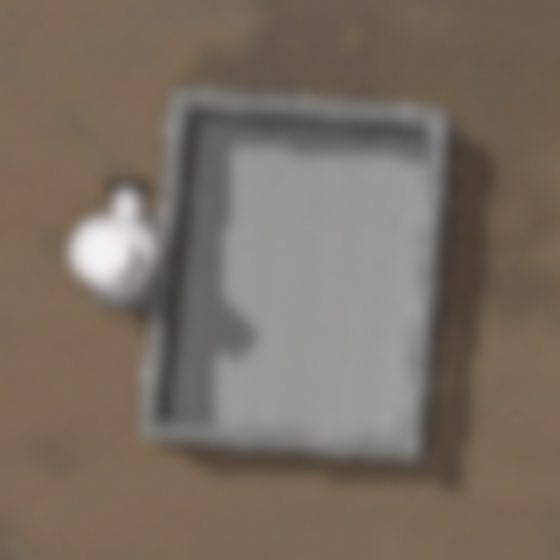

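View pics/z3.png

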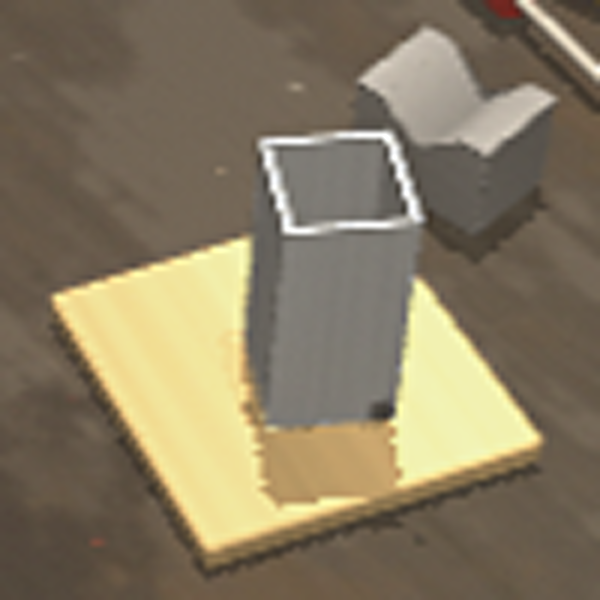

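View pics/z4.png

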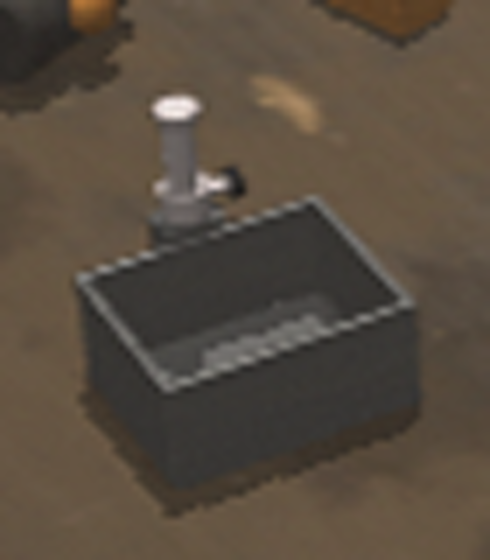

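```bash
cat > fit.py <<'E'
from h import *
from scipy.optimize import least_squares
T=imaging.camera_params("top");S=imaging.camera_params("scene")
def rect(x0,x1,y0,y1,z): return np.array([[x1,y1,z],[x1,y0,z],[x0,y0,z],[x0,y1,z]])
def world(q,P):
    c,s=np.cos(q[2]),np.sin(q[2]); return np.c_[q[0]+c*P[:,0]-s*P[:,1],q[1]+s*P[:,0]+c*P[:,1],P[:,2]]
def fit(name,P,tu,su,q0):
    for lab,use in(("top",[(T,tu)]),("scene",[(S,su)]),("both",[(T,tu),(S,su)])):
        fn=lambda q:np.concatenate([(proj(c,world(q,P))-u).ravel() for c,u in use])
        best=min((least_squares(fn,[q0[0],q0[1],q0[2]+d]) for d in (0,1,-1)),key=lambda r:r.cost)
        print(name,lab,np.round(best.x[:2]*1000,1),round(np.degrees(best.x[2]),2),"rms",np.sqrt(2*best.cost/len(best.fun)).round(2))
    return best.x
E
python3 - <<'E'
from fit import *
a=np.array
ct=a([400,220])+a([[390,148],[522,215],[457,340],[325,265]])/7.
# order: (+x,+y),( +x,-y),(-x,-y),(-x,+y)
cs=a([340,270])+a([[262,140],[388,132],[420,220],[288,232]])/6.
print("cup rim top",[atz(T,u,.107).round(4) for u in ct]);print("scene",[atz(S,u,.107).round(4) for u in cs])
bt=a([235,265])+a([[175,92],[448,108],[425,458],[147,430]])/8.
bs=a([220,200])+a([[78,278],[315,200],[412,302],[170,388]])/7.
print("bin rim top",[atz(T,u,.045).round(4) for u in bt]);print("scene",[atz(S,u,.045).round(4) for u in bs])
bd=a([400,220])+a([[155,60],[530,148],[460,522],[82,432]])/7.
print("board",[atz(T,u,.012).round(4) for u in bd])
E
```

```text
cup rim top [array([ 0.6106, -0.2272,  0.107 ]), array([ 0.59  , -0.2674,  0.107 ]), array([ 0.5508, -0.2457,  0.107 ]), array([ 0.5737, -0.2057,  0.107 ])]
scene [array([ 0.5739, -0.2104,  0.107 ]), array([ 0.6113, -0.2321,  0.107 ]), array([ 0.591, -0.27 ,  0.107]), array([ 0.5519, -0.2492,  0.107 ])]
bin rim top [array([0.534 , 0.2112, 0.045 ]), array([0.5303, 0.1332, 0.045 ]), array([0.4319, 0.1378, 0.045 ]), array([0.4388, 0.2162, 0.045 ])]
scene [array([0.4391, 0.2108, 0.045 ]), array([0.5324, 0.2032, 0.045 ]), array([0.529 , 0.1293, 0.045 ]), array([0.4355, 0.1357, 0.045 ])]
board [array([ 0.6561, -0.1768,  0.012 ]), array([ 0.6271, -0.3038,  0.012 ]), array([ 0.5   , -0.2748,  0.012 ]), array([ 0.5287, -0.149 ,  0.012 ])]
```

```bash
python3 - <<'E'
from fit import *
a=np.array
ct=a([400,220])+a([[390,148],[522,215],[457,340],[325,265]])/7.
cs=a([340,270])+a([[388,132],[420,220],[288,232],[262,140]])/6.
bt=a([235,265])+a([[175,92],[448,108],[425,458],[147,430]])/8.
bs=a([220,200])+a([[315,200],[412,302],[170,388],[78,278]])/7.
C=fit("cup",rect(-.023,.023,-.023,.023,.107),ct,cs,[.58,-.24,-.5])
B=fit("bin",rect(-.049,.049,-.049,.030,.045),bt,bs,[.48,.18,-.05])
print("tabfoot",atz(T,a([400,220])+a([240,215])/7.,.024), world(C,a([[0,.0375,.024]])))
# post height from scene/top head centre
pb=world(B,a([[0,.038,0.]]))[0];print("post",pb)
hs=a([220,200])+a([177,107])/7.; ht=a([235,265])+a([112,256])/8.
for z in a([95,100,105,110,115,120,125])/1000: print(z,proj(S,[[pb[0],pb[1],z]])-hs,proj(T,[[pb[0],pb[1],z]])-ht)
E
```

```text
cup top [ 581.3 -236.5] -29.07 rms 0.41
cup scene [ 582.1 -240.3] -28.93 rms 0.49
cup both [ 582.1 -238.3] -28.99 rms 0.77
bin top [484.3 184.1] -3.26 rms 0.37
bin scene [484.8 179.5] -3.27 rms 0.68
bin both [484.9 182.8] -3.25 rms 0.77
tabfoot [ 0.60115606 -0.20117375  0.024     ] [[ 0.60026016 -0.2055216   0.024     ]]
post [0.48705359 0.22076252 0.        ]
0.095 [[-0.96263351 -0.21429907]] [[ 0.07557342 -0.88561396]]
0.1 [[-1.14876511 -1.87834462]] [[-0.23542974 -0.99461386]]
0.105 [[-1.33575882 -3.5500975 ]] [[-0.54946517 -1.10467651]]
0.11 [[-1.52362063 -5.22961139]] [[-0.86657743 -1.21581752]]
0.115 [[-1.71235661 -6.91694044]] [[-1.18681197 -1.32805282]]
0.12 [[-1.90197286 -8.61213934]] [[-1.51021513 -1.44139865]]
0.125 [[ -2.09247557 -10.31526327]] [[-1.83683416 -1.55587158]]
```

Both cameras give matching poses. The cup is at about (582,-238) mm with yaw -29°, and the bin at about (485,183) mm with yaw -3.3°. The post head looks to be about 95–100 mm high. There's a 4 mm disagreement in y between the cameras, so I'll pass over the bin and check it with the wrist camera.

apply_moves:
  steps:
    - {"x": 8, "y": -20, "z": 5}
    - {"x": 15, "y": -36, "z": 8}
    - {"x": 15, "y": -36, "z": 8}
    - {"x": 15, "y": -36, "z": 8}
    - {"x": 15, "y": -36}
    - {"x": 15, "y": -36}
    - {"x": 15, "y": -36}
    - {"x": 15, "y": -36}
    - {"x": 15, "y": -36}
    - {"x": 8, "y": -20}
    - {"x": 4, "y": -10}
    - {"x": 0, "y": 0}
  grip: 87

```text
invalid input at $.steps[0]: expected keys x, y, z, spin
```

```bash
python3 - <<'E'
from h import *
s=read_state();print(s["position"],s["tcp_rot"][:,0],s["force"])
cv2.imwrite("pics/w1.png",imaging.capture("wrist")[:,:,::-1])
E
```

```text
[0.23834457 0.57718039 0.22978721] [ 0.38185476  0.92422086 -0.00165414] [-0.26902981  0.45761785 -0.54885556]
```

View pics/w1.png

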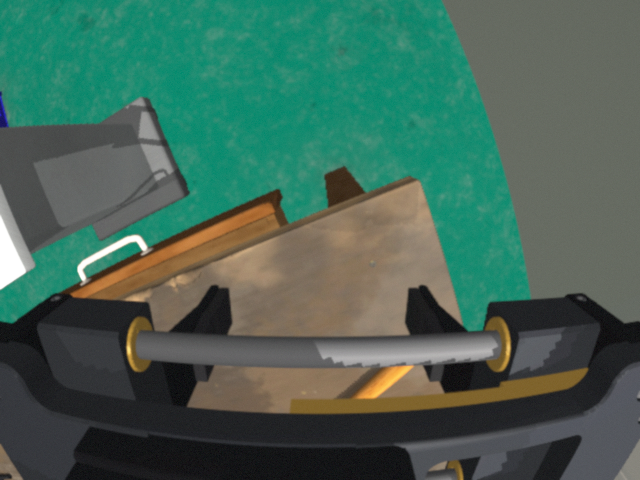

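All four keys are required in each row, so I'll resend it.

apply_moves:
  steps:
    - {"x": 10, "y": -20, "z": 5, "spin": 0}
    - {"x": 20, "y": -36, "z": 8, "spin": 0}
    - {"x": 20, "y": -36, "z": 8, "spin": 0}
    - {"x": 20, "y": -36, "z": 8, "spin": 0}
    - {"x": 20, "y": -36, "z": 0, "spin": 0}
    - {"x": 20, "y": -36, "z": 0, "spin": 0}
    - {"x": 20, "y": -36, "z": 0, "spin": 0}
    - {"x": 20, "y": -36, "z": 0, "spin": 0}
    - {"x": 20, "y": -36, "z": 0, "spin": 0}
    - {"x": 20, "y": -36, "z": 0, "spin": 0}
    - {"x": 20, "y": -20, "z": 0, "spin": 0}
    - {"x": 0, "y": 0, "z": 0, "spin": 0}
  grip: 87

```text
time_s: 1.4
position: [0.4533, 0.1995, 0.2587]
tcp_rot: [[0.377, 0.002, -0.926], [0.926, -0.001, 0.377], [0.0, -1.0, -0.003]]
force: [-0.9, 0.1, 0.3]
opening: 0.996
```

```bash
python3 - <<'E'
from h import *
s=read_state();print(s["time_s"],s["position"],s["tcp_rot"][:,0],s["force"])
cv2.imwrite("pics/w2.png",imaging.capture("wrist")[:,:,::-1])
E
```

```text
1.4 [0.45334198 0.19954976 0.25868034] [3.77313386e-01 9.26085625e-01 1.50895068e-04] [-0.93510559  0.06167226  0.29942751]
```

View pics/w2.png

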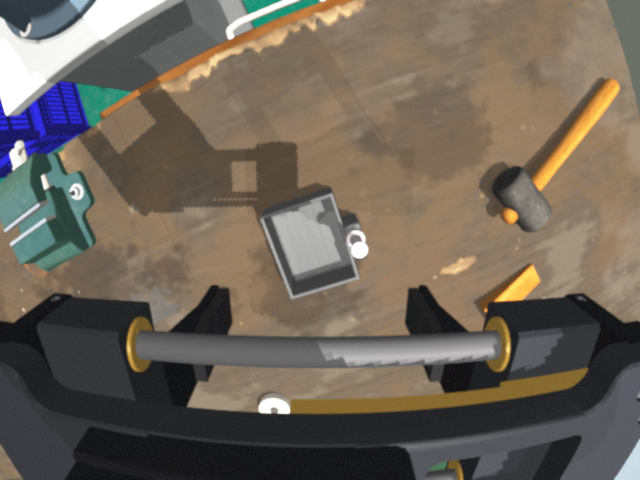

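The wrist view shows the bin rim with corners near (262,218), (331,190), (357,280) and (292,297), and the post head at (357,246). I'll zoom in for accuracy.

```bash
cat >> h.py <<'E'
def watz(p,u,z):
    f=240/np.tan(np.radians(p["fov_y"]/2)); d=np.array([u[0]-p["cx"],u[1]-p["cy"]]);r=np.hypot(*d);th=r/f
    v=np.r_[np.sin(th)*d/max(r,1e-9),np.cos(th)];R=p["R"];C=-R.T@p["t"];w=R.T@v
    return C+w*(z-C[2])/w[2]
E
python3 - <<'E'
from h import *
p=imaging.camera_params("wrist")
for u in [(262,218),(331,190),(357,280),(292,297)]: print(u,watz(p,u,.045).round(4))
for z in(.095,.105,.115,.125):print(z,watz(p,(357.5,246),z).round(4))
im=cv2.imread("pics/w2.png")[175:310,245:385]
cv2.imwrite("pics/z5.png",cv2.resize(im,None,fx=5,fy=4.4,interpolation=cv2.INTER_CUBIC) if 0 else cv2.resize(im,None,fx=4,fy=4,interpolation=cv2.INTER_CUBIC))
E
```

```text
(262, 218) [0.4331 0.1468 0.045 ]
(331, 190) [0.4331 0.2226 0.045 ]
(357, 280) [0.5336 0.213  0.045 ]
(292, 297) [0.5258 0.1403 0.045 ]
0.095 [0.4814 0.2274 0.095 ]
0.105 [0.4782 0.2275 0.105 ]
0.115 [0.4749 0.2277 0.115 ]
0.125 [0.4716 0.2278 0.125 ]
```

View pics/z5.png

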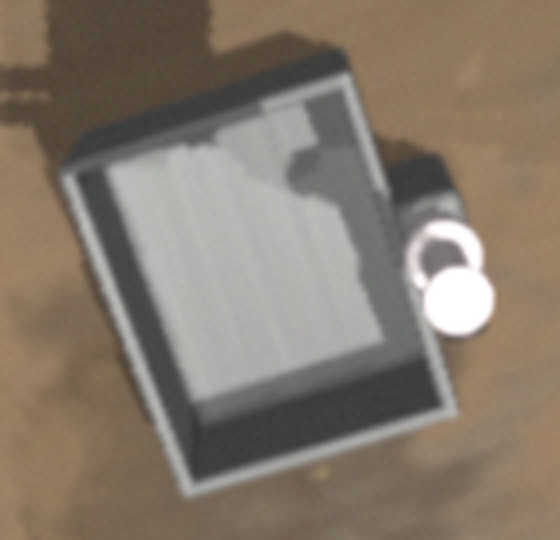

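```bash
python3 - <<'E'
from fit import *
p=imaging.camera_params("wrist")
W=np.array([watz(p,u,.045) for u in [(359.2,278),(291.2,298.7),(260.8,218),(332.5,193)]])
P=rect(-.049,.049,-.049,.030,.045)
r=least_squares(lambda q:(world(q,P)-W)[:,:2].ravel(),[.48,.18,-.05])
print(W.round(4),r.x[:2]*1000,np.degrees(r.x[2]),(r.fun*1000).round(1))
print("post",world(r.x,np.array([[0,.038,0]])))
for z in(.095,.1,.105,.11,.115,.125):print(z,watz(p,(359.5,250),z).round(4))
E
```

```text
[[0.5323 0.216  0.045 ]
 [0.5273 0.1387 0.045 ]
 [0.4326 0.1456 0.045 ]
 [0.4364 0.2229 0.045 ]] [482.80046819 190.29388581] -3.7999223053555187 [ 1.4  1.   1.1 -0.5 -2.  -1.  -0.6  0.6]
post [[0.48531882 0.22821035 0.        ]]
0.095 [0.4857 0.2278 0.095 ]
0.1 [0.484  0.2278 0.1   ]
0.105 [0.4823 0.2279 0.105 ]
0.11 [0.4805 0.228  0.11  ]
0.115 [0.4788 0.228  0.115 ]
0.125 [0.4754 0.2282 0.125 ]
```

apply_moves:
  steps:
    - {"x": 5, "y": -20, "z": 0, "spin": -0.02}
    - {"x": 10, "y": -45, "z": 0, "spin": -0.02}
    - {"x": 10, "y": -45, "z": 0, "spin": -0.02}
    - {"x": 10, "y": -45, "z": 0, "spin": -0.02}
    - {"x": 10, "y": -45, "z": 0, "spin": -0.02}
    - {"x": 10, "y": -45, "z": 0, "spin": -0.02}
    - {"x": 10, "y": -45, "z": 0, "spin": 0}
    - {"x": 10, "y": -45, "z": 0, "spin": 0}
    - {"x": 10, "y": -45, "z": 0, "spin": 0}
    - {"x": 10, "y": -45, "z": 0, "spin": 0}
    - {"x": 5, "y": -20, "z": 0, "spin": 0}
    - {"x": 0, "y": 0, "z": 0, "spin": 0}
  grip: 87

```text
time_s: 2.65
position: [0.5473, -0.2435, 0.2566]
tcp_rot: [[0.471, -0.007, -0.882], [0.882, 0.01, 0.471], [0.006, -1.0, 0.011]]
force: [-0.2, 0.3, -1.0]
opening: 1.001
```

```bash
python3 - <<'E'
from h import *
s=read_state();print(s["time_s"],s["position"],s["tcp_rot"],s["force"])
im=imaging.capture("wrist")[:,:,::-1]
cv2.imwrite("pics/w3.png",im)
E
```

```text
2.65 [ 0.547321   -0.24345806  0.25657363] [[ 0.47093229 -0.00690845 -0.88214231]
 [ 0.88215049  0.01022852  0.47085655]
 [ 0.00577012 -0.99992382  0.01091123]] [-0.19074239  0.32220705 -1.02441068]
```

View pics/w3.png

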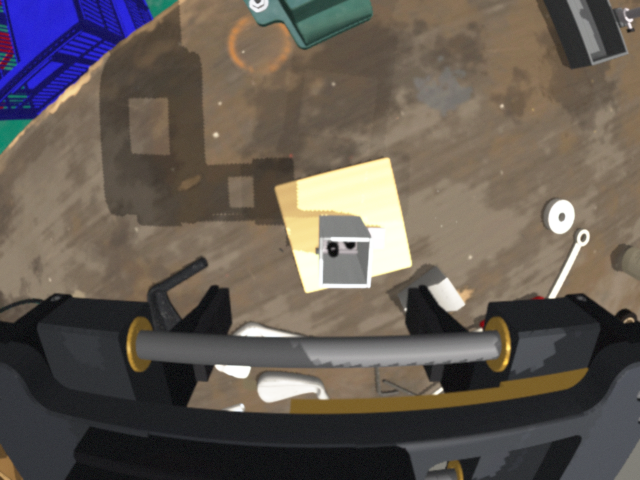

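```bash
python3 - <<'E'
from h import *
im=cv2.imread("pics/w3.png")[200:300,265:420]
cv2.imwrite("pics/z6.png",cv2.resize(im,None,fx=5,fy=5,interpolation=cv2.INTER_CUBIC))
p=imaging.camera_params("wrist");print(p["R"],p["t"]);s=read_state();print(s["position"],s["tcp_rot"][:,1])
E
```

```text
[[ 0.4697781   0.8827627   0.00620942]
 [ 0.84617826 -0.45229127  0.28180659]
 [ 0.25157682 -0.12713229 -0.95945114]] [-0.0458846  -0.61230776  0.2494451 ]
[ 0.54675653 -0.24185302  0.25644442] [-0.0079417   0.01147582 -0.99990261]
```

View pics/z6.png

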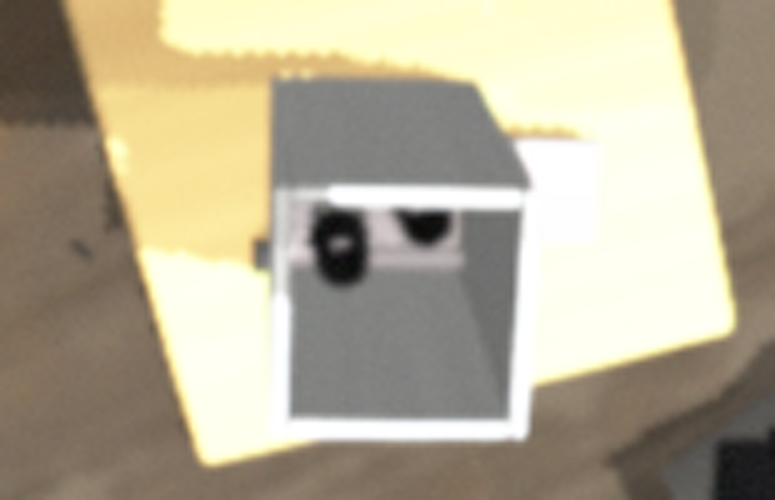

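The arm was still settling during that shot, so I'll settle it and retake.

apply_moves:
  steps:
    - {"x": 0, "y": 0, "z": 0, "spin": 0}
    - {"x": 0, "y": 0, "z": 0, "spin": 0}

```text
time_s: 2.9
position: [0.5459, -0.2372, 0.2559]
tcp_rot: [[0.467, -0.01, -0.884], [0.884, 0.015, 0.467], [0.008, -1.0, 0.016]]
force: [-0.6, 0.5, 0.9]
opening: 0.998
```

```bash
cat >> h.py <<'E'
def shot(fn):
    import json
    s=read_state();p=imaging.camera_params("wrist");im=imaging.capture("wrist")
    cv2.imwrite(f"pics/{fn}.png",im[:,:,::-1]);np.savez(f"pics/{fn}.npz",pos=s["position"],rot=s["tcp_rot"],**p)
    s2=read_state();print(s["time_s"],s["position"],s2["position"]-s["position"],"y",s["tcp_rot"][:,1],"F",s["force"])
def ld(fn):
    d=dict(np.load(f"pics/{fn}.npz"));return d
E
python3 - <<'E'
from h import *
shot("w4")
im=cv2.imread("pics/w4.png")[190:300,265:420]
cv2.imwrite("pics/z7.png",cv2.resize(im,None,fx=5,fy=5,interpolation=cv2.INTER_CUBIC))
E
```

```text
2.9 [ 0.54590037 -0.2372405   0.25594265] [-6.48321608e-05  2.87929539e-04  3.18841293e-05] y [-0.01045163  0.01471573 -0.99983709] F [-0.61233754  0.52736428  0.90964633]
```

View pics/z7.png

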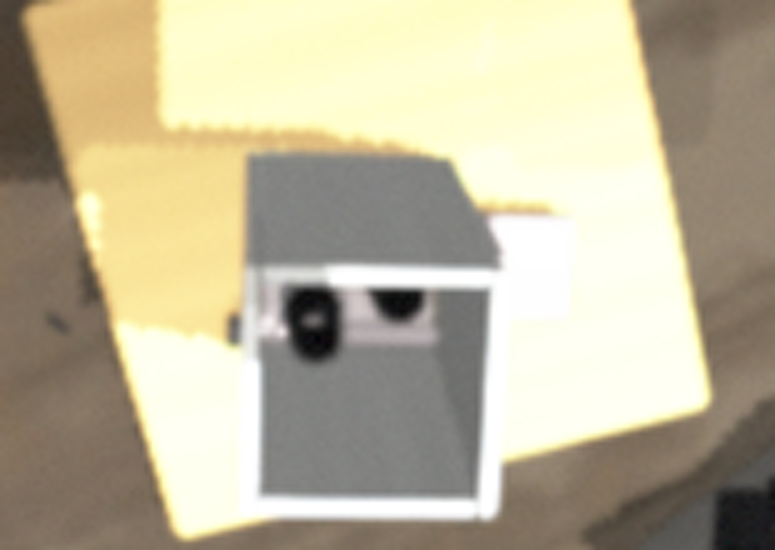

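```bash
python3 - <<'E'
from fit import *
p=ld("w4");a=np.array
# image right=+y cup (tab), up = -x (base side)
U=a([265,190])+a([[498,520],[242,516],[246,265],[505,270]])/5.
W=a([watz(p,u,.107) for u in U]);P=rect(-.023,.023,-.023,.023,.107)
r=least_squares(lambda q:(world(q,P)-W)[:,:2].ravel(),[.58,-.24,-.5])
print(W.round(4),r.x[:2]*1000,np.degrees(r.x[2]),(r.fun*1000).round(1))
B=a([265,190])+a([[710,405],[180,540],[20,8]])/5.
W=a([watz(p,u,.012) for u in B]);print("board",W.round(4))
print("tip", p["pos"]+p["rot"][:,1]*.008, "xang",np.degrees(np.arctan2(p["rot"][1,0],p["rot"][0,0])))
C=-p["R"].T@p["t"];print("cam in tool",p["rot"].T@(C-p["pos"]))
E
```

```text
[[ 0.6156 -0.2244  0.107 ]
 [ 0.593  -0.2646  0.107 ]
 [ 0.5523 -0.2421  0.107 ]
 [ 0.5739 -0.2032  0.107 ]] [ 583.67763235 -233.56863033] -28.580914395994437 [-0.7  0.1 -0.1 -0.2  0.2 -0.7  0.6  0.8]
board [[ 0.6568 -0.175   0.012 ]
 [ 0.628  -0.3002  0.012 ]
 [ 0.5015 -0.2711  0.012 ]]
tip [ 0.54581675 -0.23712277  0.24794396] xang 62.1411406502747
cam in tool [ 0.0009158  -0.15472885  0.08099902]
```

The cup position from the wrist camera, (584,-234), agrees with top and scene within about 3 mm. The cup-to-bin offset from the top and scene cameras agrees to 1 mm, at (-97,+420) mm and +25.7°. I'll move over the cup and come partway down.

apply_moves:
  steps:
    - {"x": 6, "y": 0, "z": 0, "spin": -0.005}
    - {"x": 10, "y": 0, "z": 0, "spin": -0.005}
    - {"x": 10, "y": 0, "z": -5, "spin": -0.005}
    - {"x": 6, "y": 0, "z": -12, "spin": 0}
    - {"x": 3, "y": 0, "z": -18, "spin": 0}
    - {"x": 0, "y": 0, "z": -18, "spin": 0}
    - {"x": 0, "y": 0, "z": -18, "spin": 0}
    - {"x": 0, "y": 0, "z": -18, "spin": 0}
    - {"x": 0, "y": 0, "z": -12, "spin": 0}
    - {"x": 0, "y": 0, "z": -5, "spin": 0}
    - {"x": 0, "y": 0, "z": 0, "spin": 0}
    - {"x": 0, "y": 0, "z": 0, "spin": 0}
  grip: 87

```text
time_s: 4.15
position: [0.5869, -0.2323, 0.1404]
tcp_rot: [[0.477, -0.011, -0.879], [0.879, 0.016, 0.476], [0.009, -1.0, 0.017]]
force: [0.4, 0.5, 1.0]
opening: 1.0
```

```bash
python3 - <<'E'
from h import *
shot("w5")
d=ld("w5");print(np.degrees(np.arctan2(d["rot"][1,0],d["rot"][0,0])))
E
```

```text
4.15 [ 0.58694999 -0.23230943  0.14035647] [ 7.52083825e-05 -4.90402166e-05  2.19740962e-04] y [-0.01087453  0.01649789 -0.99980476] F [0.40627867 0.45034242 1.03961638]
61.53864194586617
```

View pics/w5.png

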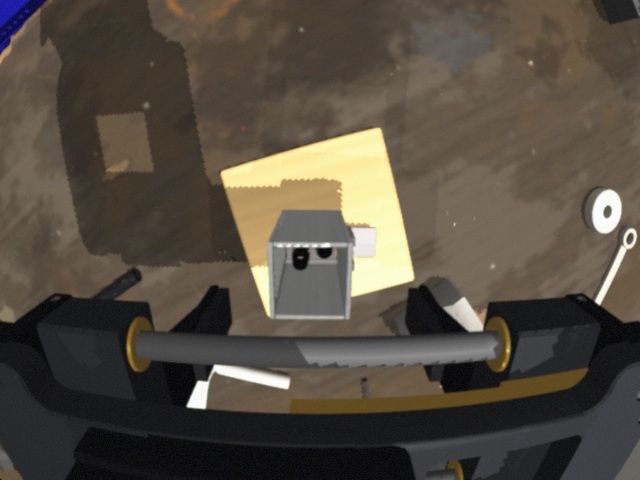

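```bash
python3 - <<'E'
from fit import *
p=ld("w5");a=np.array
im=cv2.imread("pics/w5.png")[200:330,255:385]
cv2.imwrite("pics/z8.png",cv2.resize(im,None,fx=5,fy=4.6) if 0 else cv2.resize(im,None,fx=4.5,fy=4.5,interpolation=cv2.INTER_CUBIC))
U=a([[350.5,319],[270.5,319],[269,244],[352.5,243]])
W=a([watz(p,u,.107) for u in U]);P=rect(-.023,.023,-.023,.023,.107)
r=least_squares(lambda q:(world(q,P)-W)[:,:2].ravel(),[.58,-.24,-.5])
print(r.x[:2]*1000,np.degrees(r.x[2]),(r.fun*1000).round(1))
d=p["rot"].T@(np.r_[r.x[:2],.107]-p["pos"]);print("cup in tool",d*1000)
E
```

```text
[ 583.64882911 -233.87158846] -28.606036223789708 [ 0.6 -0.1  0.5 -0.2 -1.1 -0.4  0.1  0.7]
cup in tool [-3.2574289  33.3600835   1.57672597]
```

View pics/z8.png

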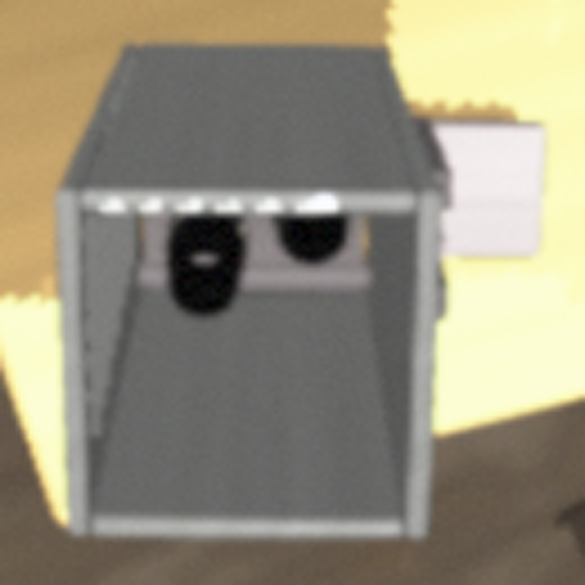

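apply_moves:
  steps:
    - {"x": -2, "y": -2, "z": -4, "spin": 0}
    - {"x": -2, "y": -1, "z": -8, "spin": 0}
    - {"x": 0, "y": 0, "z": -12, "spin": 0}
    - {"x": 0, "y": 0, "z": -12, "spin": 0}
    - {"x": 0, "y": 0, "z": -10, "spin": 0}
    - {"x": 0, "y": 0, "z": -6, "spin": 0}
    - {"x": 0, "y": 0, "z": -3, "spin": 0}
    - {"x": 0, "y": 0, "z": 0, "spin": 0}
    - {"x": 0, "y": 0, "z": 0, "spin": 0}
  grip: 87

```text
time_s: 5.1
position: [0.5832, -0.2362, 0.0821]
tcp_rot: [[0.477, -0.008, -0.879], [0.879, 0.015, 0.477], [0.009, -1.0, 0.014]]
force: [-0.4, 0.1, 0.7]
opening: 1.0
```

apply_moves:
  steps:
    - {"x": 0, "y": 0, "z": -4, "spin": 0}
    - {"x": 0, "y": 0, "z": -3, "spin": 0}
    - {"x": 0, "y": 0, "z": 0, "spin": 0}
    - {"x": 0, "y": 0, "z": 0, "spin": 0}
  grip: 87

```text
time_s: 5.5
position: [0.584, -0.2366, 0.0757]
tcp_rot: [[0.477, -0.006, -0.879], [0.879, 0.013, 0.477], [0.009, -1.0, 0.012]]
force: [-0.1, 0.3, 0.2]
opening: 0.997
```

apply_moves:
  steps:
    - {"x": 0, "y": 0, "z": 0, "spin": 0}
    - {"x": 0, "y": 0, "z": 0, "spin": 0}
    - {"x": 0, "y": 0, "z": 0, "spin": 0}
    - {"x": 0, "y": 0, "z": 0, "spin": 0}
    - {"x": 0, "y": 0, "z": 0, "spin": 0}
    - {"x": 0, "y": 0, "z": 0, "spin": 0}
  grip: 40

```text
time_s: 6.1
position: [0.5843, -0.2367, 0.0763]
tcp_rot: [[0.477, -0.005, -0.879], [0.879, 0.013, 0.477], [0.009, -1.0, 0.01]]
force: [1.5, 0.4, 0.4]
opening: 0.54
```

```bash
python3 - <<'E'
from h import *
shot("w6")
E
```

```text
6.1 [ 0.58434911 -0.23674056  0.07630439] [4.36101778e-05 1.02858594e-04 2.00257695e-05] y [-0.00494145  0.01284396 -0.9999053 ] F [1.54813222 0.39967135 0.43691134]
```

View pics/w6.png

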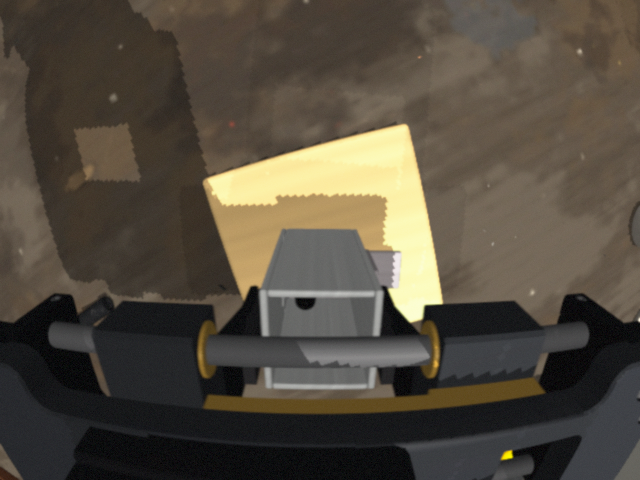

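apply_moves:
  steps:
    - {"x": 0, "y": 0, "z": 0, "spin": 0}
    - {"x": 0, "y": 0, "z": 0, "spin": 0}
    - {"x": 0, "y": 0, "z": 0, "spin": 0}
    - {"x": 0, "y": 0, "z": 3, "spin": 0}
    - {"x": 0, "y": 0, "z": 5, "spin": 0}
    - {"x": 0, "y": 0, "z": 5, "spin": 0}
    - {"x": 0, "y": 0, "z": 3, "spin": 0}
    - {"x": 0, "y": 0, "z": 0, "spin": 0}
    - {"x": 0, "y": 0, "z": 0, "spin": 0}
  grip: 40

```text
time_s: 7.05
position: [0.5832, -0.2361, 0.0925]
tcp_rot: [[0.477, -0.008, -0.879], [0.879, 0.014, 0.477], [0.009, -1.0, 0.014]]
force: [-0.2, 0.4, -2.3]
opening: 0.524
```

```bash
python3 - <<'E'
from h import *
shot("w7"); cv2.imwrite("pics/s7.png",imaging.capture("scene")[240:400,310:470,::-1].repeat(3,0).repeat(3,1))
E
```

```text
7.05 [ 0.58319001 -0.23605124  0.09249312] [ 3.76331934e-05 -2.03581781e-05  1.45237468e-05] y [-0.00759119  0.01438401 -0.99986773] F [-0.24556111  0.39709996 -2.25925761]
```

View pics/s7.png

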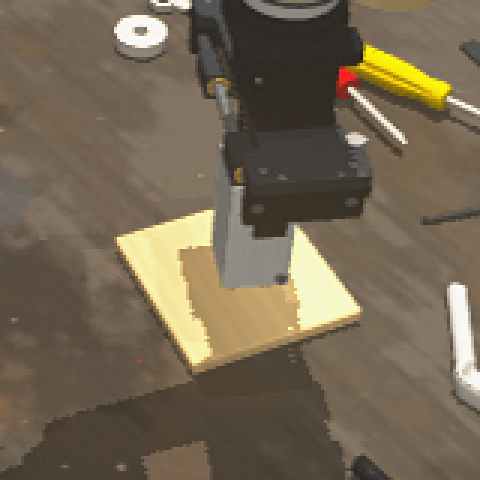

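The cup is lifted and held, with an opening of 0.524 and a steady weight. I'll raise it well clear, then carry it across gently.

apply_moves:
  steps:
    - {"x": 0, "y": 0, "z": 4, "spin": 0}
    - {"x": 0, "y": 0, "z": 8, "spin": 0}
    - {"x": 0, "y": 0, "z": 12, "spin": 0}
    - {"x": 0, "y": 0, "z": 14, "spin": 0}
    - {"x": 0, "y": 0, "z": 14, "spin": 0}
    - {"x": 0, "y": 0, "z": 14, "spin": 0}
    - {"x": 0, "y": 0, "z": 14, "spin": 0}
    - {"x": 0, "y": 0, "z": 14, "spin": 0}
    - {"x": 0, "y": 3, "z": 12, "spin": 0}
    - {"x": -1, "y": 6, "z": 8, "spin": 0.01}
    - {"x": -3, "y": 10, "z": 4, "spin": 0.02}
    - {"x": -3, "y": 14, "z": 0, "spin": 0.02}
  grip: 40

```text
time_s: 8.35
position: [0.5766, -0.2026, 0.2253]
tcp_rot: [[0.43, -0.001, -0.903], [0.903, 0.01, 0.43], [0.008, -1.0, 0.005]]
force: [0.1, 1.1, -3.2]
opening: 0.529
```

apply_moves:
  steps:
    - {"x": -4, "y": 18, "z": 0, "spin": 0.03}
    - {"x": -4, "y": 20, "z": 0, "spin": 0.03}
    - {"x": -4, "y": 20, "z": 0, "spin": 0.03}
    - {"x": -4, "y": 20, "z": 0, "spin": 0.03}
    - {"x": -4, "y": 20, "z": 0, "spin": 0.03}
    - {"x": -4, "y": 20, "z": 0, "spin": 0.03}
    - {"x": -4, "y": 20, "z": 0, "spin": 0.03}
    - {"x": -4, "y": 20, "z": 0, "spin": 0.03}
    - {"x": -4, "y": 20, "z": 0, "spin": 0.03}
    - {"x": -4, "y": 20, "z": 0, "spin": 0.03}
    - {"x": -4, "y": 20, "z": 0, "spin": 0.03}
    - {"x": -4, "y": 20, "z": 0, "spin": 0.03}
  grip: 40

```text
time_s: 9.55
position: [0.5109, 0.0655, 0.2177]
tcp_rot: [[0.044, -0.029, -0.999], [0.999, 0.016, 0.044], [0.015, -0.999, 0.029]]
force: [0.5, -0.7, -2.3]
opening: 0.526
```

apply_moves:
  steps:
    - {"x": -3, "y": 16, "z": 0, "spin": 0}
    - {"x": -3, "y": 14, "z": 0, "spin": 0}
    - {"x": -3, "y": 12, "z": 0, "spin": 0}
    - {"x": -2, "y": 10, "z": 0, "spin": 0}
    - {"x": -2, "y": 8, "z": 0, "spin": 0}
    - {"x": -1, "y": 6, "z": 0, "spin": 0}
    - {"x": 0, "y": 4, "z": 0, "spin": 0}
    - {"x": 0, "y": 2, "z": 0, "spin": 0}
    - {"x": 0, "y": 0, "z": 0, "spin": 0}
    - {"x": 0, "y": 0, "z": 0, "spin": 0}
  grip: 40

```text
time_s: 10.55
position: [0.4883, 0.1489, 0.2153]
tcp_rot: [[0.031, -0.037, -0.999], [0.999, 0.016, 0.03], [0.015, -0.999, 0.038]]
force: [0.8, 0.2, -2.7]
opening: 0.525
```

apply_moves:
  steps:
    - {"x": 0, "y": 4, "z": 0, "spin": -0.01}
    - {"x": 0, "y": 7, "z": 0, "spin": -0.01}
    - {"x": 0, "y": 8, "z": 0, "spin": -0.006}
    - {"x": 0, "y": 7, "z": 0, "spin": 0}
    - {"x": 0, "y": 5, "z": 0, "spin": 0}
    - {"x": 0, "y": 3, "z": 0, "spin": 0}
    - {"x": 0, "y": 1, "z": 0, "spin": 0}
    - {"x": 0, "y": 0, "z": 0, "spin": 0}
    - {"x": 0, "y": 0, "z": 0, "spin": 0}
  grip: 40

```text
time_s: 11.45
position: [0.4886, 0.1867, 0.2152]
tcp_rot: [[0.06, -0.037, -0.998], [0.998, 0.017, 0.059], [0.015, -0.999, 0.038]]
force: [-0.1, -0.4, -1.7]
opening: 0.528
```

```bash
python3 - <<'E'
from h import *
shot("w8"); d=ld("w8");print(np.degrees(np.arctan2(d["rot"][1,0],d["rot"][0,0])))
cv2.imwrite("pics/s8.png",cv2.resize(imaging.capture("scene")[130:290,180:320,::-1],None,fx=3.5,fy=3.5,interpolation=cv2.INTER_CUBIC)); 
cv2.imwrite("pics/t8.png",cv2.resize(imaging.capture("top")[230:350,200:340,::-1],None,fx=4,fy=4,interpolation=cv2.INTER_CUBIC))
E
```

```text
11.45 [0.48863276 0.18666412 0.21520627] [ 1.44770259e-05 -7.69162323e-05  1.41593430e-05] y [-0.03676721  0.01746712 -0.99917119] F [-0.06050037 -0.37283543 -1.74478383]
86.57896032298827
```

View pics/s8.png

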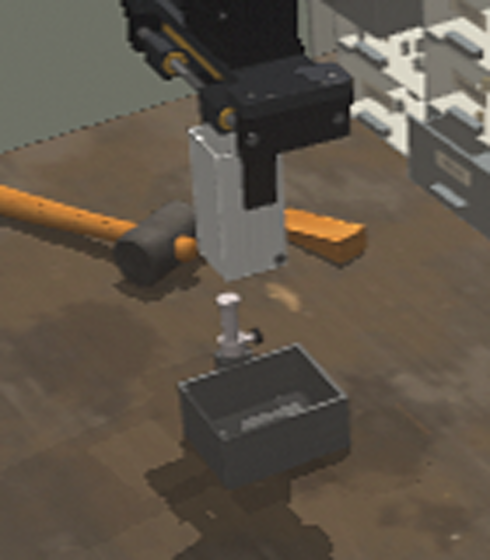

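View pics/t8.png

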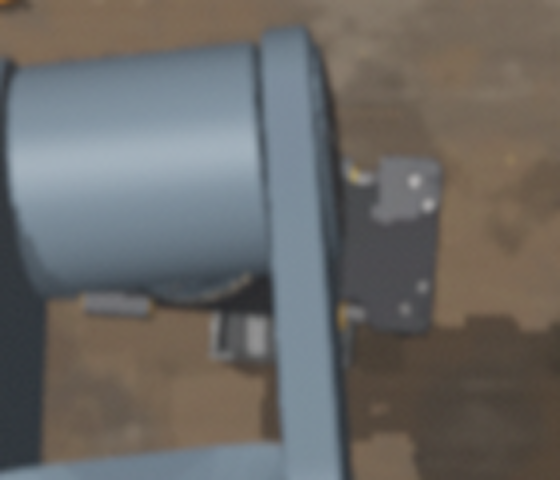

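View pics/w8.png

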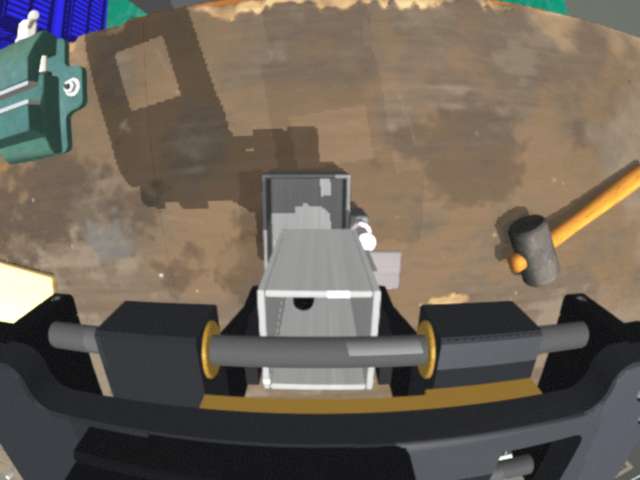

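```bash
python3 - <<'E'
from h import *
im=cv2.imread("pics/w8.png")[165:300,250:415]
cv2.imwrite("pics/z9.png",cv2.resize(im,None,fx=4.4,fy=4.4,interpolation=cv2.INTER_CUBIC))
E
```

```text
(no output)
```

View pics/z9.png

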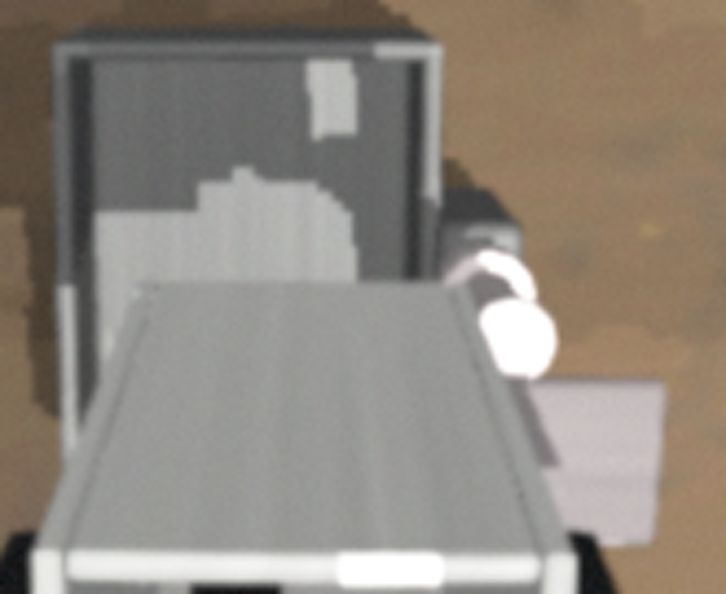

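```bash
python3 - <<'E'
from h import *
a=np.array; p=ld("w8"); o=a([250,165])
zb=.2152-.0643
print("zb",zb)
A=watz(p,o+a([665,383])/4.4,zb+.012);B=watz(p,o+a([655,543])/4.4,zb+.012-.001)
C=watz(p,o+a([140,287])/4.4,zb);D=watz(p,o+a([462,287])/4.4,zb)
print("foot outer",A,B,np.linalg.norm(A-B)*1e3);print("bottom -x edge",C,D,np.linalg.norm(C-D)*1e3)
print("yaw from edge",np.degrees(np.arctan2(D[1]-C[1],D[0]-C[0]))-90)
for z in(.092,.095,.098,.101):
    print(z,watz(p,o+a([518,338])/4.4,z), "rad",38/4.4)
    L=watz(p,o+a([480,338])/4.4,z);R=watz(p,o+a([557,338])/4.4,z);print(np.linalg.norm(L-R)*1e3)
E1=watz(p,o+a([55,45])/4.4,.045);E2=watz(p,o+a([440,42])/4.4,.045);print("bin -x edge",E1,E2,np.linalg.norm(E1-E2))
E
```

```text
zb 0.1509
foot outer [0.47734459 0.23881871 0.1629    ] [0.50113672 0.23780497 0.1619    ] 23.834708728982523
bottom -x edge [0.46225737 0.16771067 0.1509    ] [0.46507442 0.21255609 0.1509    ] 44.933812194299485
yaw from edge -3.594424424762366
0.092 [0.48858506 0.2284247  0.092     ] rad 8.636363636363635
13.965528822901875
0.095 [0.48778771 0.22800921 0.095     ] rad 8.636363636363635
13.816368831645937
0.098 [0.48699036 0.22759373 0.098     ] rad 8.636363636363635
13.667208840389998
0.101 [0.48619302 0.22717824 0.101     ] rad 8.636363636363635
13.518048849134058
bin -x edge [0.4343974  0.14400937 0.045     ] [0.43877364 0.22118425 0.045     ] 0.07729886760372343
```

Foot and post line up within about 1 mm in the wrist view. The cup is over the bin, and the post head at about 97 mm should meet the foot near TCP z of 153 mm. I'll descend toward it.

apply_moves:
  steps:
    - {"x": 0, "y": 0, "z": -3, "spin": 0}
    - {"x": 0, "y": 0, "z": -5, "spin": 0}
    - {"x": 0, "y": 0, "z": -6, "spin": 0}
    - {"x": 0, "y": 0, "z": -6, "spin": 0}
    - {"x": 0, "y": 0, "z": -5, "spin": 0}
    - {"x": 0, "y": 0, "z": -3, "spin": 0}
    - {"x": 0, "y": 0, "z": -2, "spin": 0}
    - {"x": 0, "y": 0, "z": 0, "spin": 0}
  grip: 40

```text
time_s: 12.4
position: [0.4883, 0.1858, 0.1818]
tcp_rot: [[0.061, -0.038, -0.997], [0.998, 0.017, 0.061], [0.015, -0.999, 0.039]]
force: [0.4, -0.0, -2.8]
opening: 0.527
```

apply_moves:
  steps:
    - {"x": 0, "y": 0, "z": -2, "spin": 0}
    - {"x": 0, "y": 0, "z": -3, "spin": 0}
    - {"x": 0, "y": 0, "z": -3, "spin": 0}
    - {"x": 0, "y": 0, "z": -3, "spin": 0}
    - {"x": 0, "y": 0, "z": -2, "spin": 0}
    - {"x": 0, "y": 0, "z": -1, "spin": 0}
    - {"x": 0, "y": 0, "z": 0, "spin": 0}
  grip: 40

```text
time_s: 13.1
position: [0.4889, 0.1859, 0.167]
tcp_rot: [[0.061, -0.037, -0.997], [0.998, 0.017, 0.06], [0.015, -0.999, 0.038]]
force: [-0.5, 0.1, -1.7]
opening: 0.527
```

```bash
python3 - <<'E'
from h import *
shot("w9")
im=cv2.imread("pics/w9.png")[165:300,250:415]
cv2.imwrite("pics/z10.png",cv2.resize(im,None,fx=4.4,fy=4.4,interpolation=cv2.INTER_CUBIC))
cv2.imwrite("pics/s9.png",cv2.resize(imaging.capture("scene")[150:290,190:310,::-1],None,fx=4,fy=4,interpolation=cv2.INTER_CUBIC))
E
```

```text
13.1 [0.4888516  0.18594691 0.1670088 ] [4.29805517e-05 2.73630960e-06 6.87358469e-05] y [-0.03700677  0.01740787 -0.99916338] F [-0.5267032   0.14909275 -1.71467686]
```

View pics/z10.png

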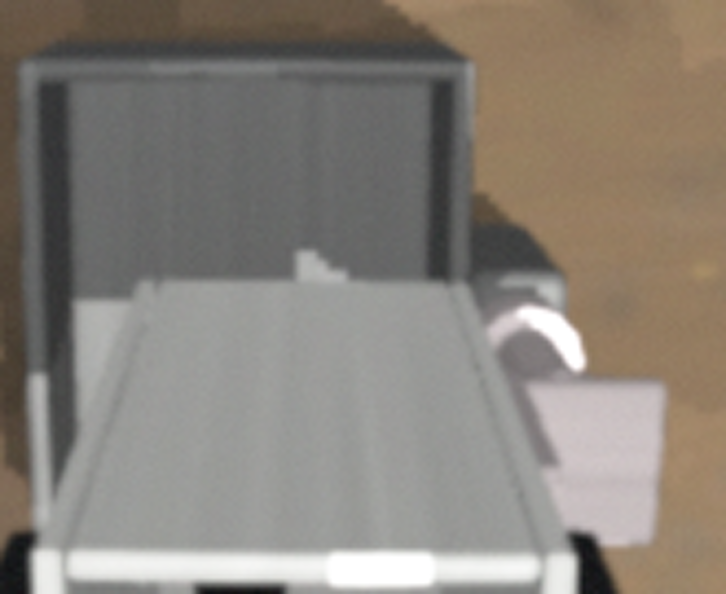

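View pics/s9.png

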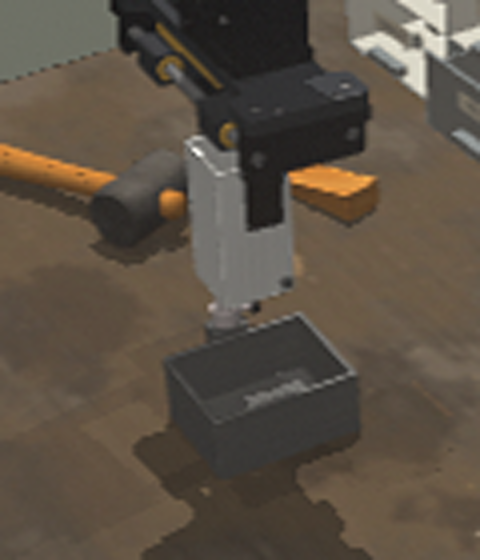

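The head is going under the foot with no contact yet, with Fz at the held weight. I'll feel downward in small steps.

apply_moves:
  steps:
    - {"x": 0, "y": 0, "z": -2, "spin": 0}
    - {"x": 0, "y": 0, "z": -2, "spin": 0}
    - {"x": 0, "y": 0, "z": -2, "spin": 0}
    - {"x": 0, "y": 0, "z": -1, "spin": 0}
    - {"x": 0, "y": 0, "z": 0, "spin": 0}
  grip: 40

```text
time_s: 13.7
position: [0.4892, 0.186, 0.1599]
tcp_rot: [[0.061, -0.036, -0.997], [0.998, 0.018, 0.06], [0.015, -0.999, 0.037]]
force: [-0.4, -0.8, -1.9]
opening: 0.526
```

apply_moves:
  steps:
    - {"x": 0, "y": 0, "z": -1, "spin": 0}
    - {"x": 0, "y": 0, "z": -1, "spin": 0}
    - {"x": 0, "y": 0, "z": 0, "spin": 0}
  grip: 40

```text
time_s: 14.0
position: [0.4892, 0.186, 0.1577]
tcp_rot: [[0.061, -0.036, -0.997], [0.998, 0.018, 0.06], [0.015, -0.999, 0.037]]
force: [-0.1, 0.2, -1.9]
opening: 0.525
```

apply_moves:
  steps:
    - {"x": 0, "y": 0, "z": -1, "spin": 0}
    - {"x": 0, "y": 0, "z": -1, "spin": 0}
    - {"x": 0, "y": 0, "z": 0, "spin": 0}
  grip: 40

```text
time_s: 14.3
position: [0.4893, 0.186, 0.1556]
tcp_rot: [[0.061, -0.036, -0.997], [0.998, 0.018, 0.06], [0.015, -0.999, 0.037]]
force: [0.3, -0.9, -2.5]
opening: 0.526
```

apply_moves:
  steps:
    - {"x": 0, "y": 0, "z": -1, "spin": 0}
    - {"x": 0, "y": 0, "z": -1, "spin": 0}
    - {"x": 0, "y": 0, "z": 0, "spin": 0}
  grip: 40

```text
time_s: 14.6
position: [0.4893, 0.186, 0.1534]
tcp_rot: [[0.061, -0.036, -0.998], [0.998, 0.018, 0.06], [0.015, -0.999, 0.037]]
force: [-1.3, 0.0, -2.5]
opening: 0.526
```

apply_moves:
  steps:
    - {"x": 0, "y": 0, "z": -1, "spin": 0}
    - {"x": 0, "y": 0, "z": -1, "spin": 0}
    - {"x": 0, "y": 0, "z": 0, "spin": 0}
  grip: 40

```text
time_s: 14.9
position: [0.4895, 0.186, 0.1516]
tcp_rot: [[0.061, -0.035, -0.998], [0.998, 0.018, 0.06], [0.015, -0.999, 0.036]]
force: [-0.3, -0.5, 0.5]
opening: 0.529
```

apply_moves:
  steps:
    - {"x": 0, "y": 0, "z": -1, "spin": 0}
    - {"x": 0, "y": 0, "z": -1, "spin": 0}
    - {"x": 0, "y": 0, "z": 0, "spin": 0}
  grip: 40

```text
time_s: 15.2
position: [0.4894, 0.186, 0.1501]
tcp_rot: [[0.061, -0.035, -0.998], [0.998, 0.018, 0.06], [0.016, -0.999, 0.036]]
force: [-0.5, -0.8, 1.4]
opening: 0.529
```

I felt contact at TCP z of about 152 mm, as a 3 N step. I'll press to about 15 mm of travel, expecting Fz of about +6 N.

apply_moves:
  steps:
    - {"x": 0, "y": 0, "z": -1.5, "spin": 0}
    - {"x": 0, "y": 0, "z": -1.5, "spin": 0}
    - {"x": 0, "y": 0, "z": -1.5, "spin": 0}
    - {"x": 0, "y": 0, "z": -1.5, "spin": 0}
    - {"x": 0, "y": 0, "z": 0, "spin": 0}
  grip: 40

```text
time_s: 15.7
position: [0.4893, 0.1861, 0.1442]
tcp_rot: [[0.061, -0.035, -0.998], [0.998, 0.018, 0.06], [0.016, -0.999, 0.036]]
force: [-0.7, -0.8, 2.8]
opening: 0.529
```

apply_moves:
  steps:
    - {"x": 0, "y": 0, "z": -1.5, "spin": 0}
    - {"x": 0, "y": 0, "z": -1.5, "spin": 0}
    - {"x": 0, "y": 0, "z": -1, "spin": 0}
    - {"x": 0, "y": 0, "z": 0, "spin": 0}
  grip: 40

```text
time_s: 16.1
position: [0.4893, 0.1862, 0.1405]
tcp_rot: [[0.061, -0.035, -0.998], [0.998, 0.018, 0.06], [0.016, -0.999, 0.036]]
force: [-1.8, -1.2, 2.9]
opening: 0.53
```

```bash
python3 - <<'E'
from h import *
shot("w10");print(read_state()["moment"])
im=cv2.imread("pics/w10.png")[165:400,230:430]
cv2.imwrite("pics/z11.png",cv2.resize(im,None,fx=2.5,fy=2.5,interpolation=cv2.INTER_CUBIC))
cv2.imwrite("pics/s10.png",cv2.resize(imaging.capture("scene")[170:290,190:310,::-1],None,fx=4.5,fy=4.5,interpolation=cv2.INTER_CUBIC))
E
```

```text
16.1 [0.4892778  0.18618922 0.14048393] [ 9.74897038e-08 -1.86897255e-05  2.90881678e-05] y [-0.03506346  0.0182062  -0.99921924] F [-1.80349631 -1.21815665  2.87198027]
[0.08554283 0.27508347 0.06367558]
```

View pics/z11.png

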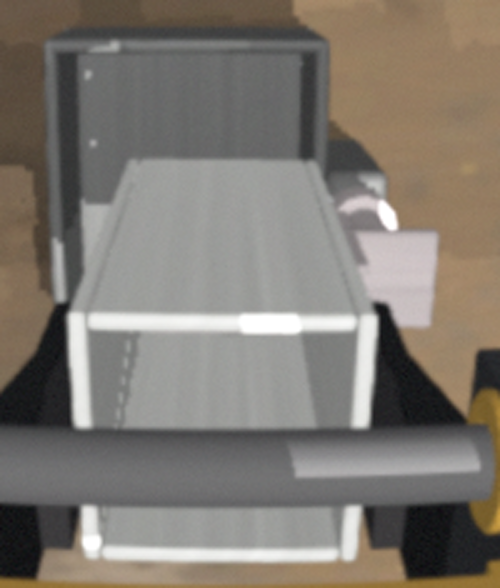

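View pics/s10.png

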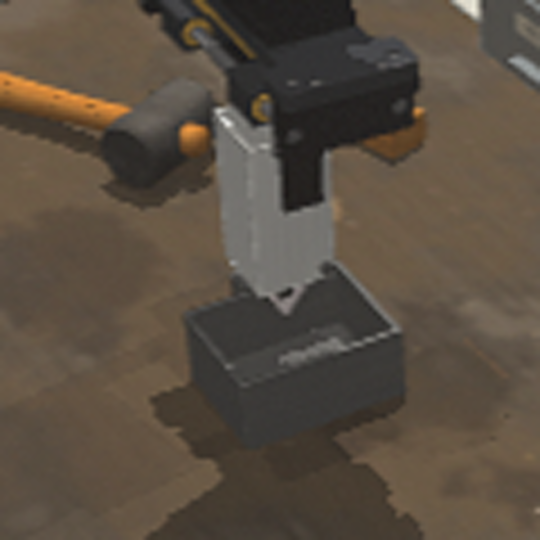

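The flap is opening (a tip shows below the cup in the scene) and the cup hasn't slipped in the grip. Travel is about 11.7 mm, so I'll press about 3.5 mm more.

apply_moves:
  steps:
    - {"x": 0, "y": 0, "z": -1.5, "spin": 0}
    - {"x": 0, "y": 0, "z": -1, "spin": 0}
    - {"x": 0, "y": 0, "z": -1, "spin": 0}
    - {"x": 0, "y": 0, "z": 0, "spin": 0}
    - {"x": 0, "y": 0, "z": 0, "spin": 0}
    - {"x": 0, "y": 0, "z": 0, "spin": 0}
  grip: 40

```text
time_s: 16.8
position: [0.4892, 0.1862, 0.1373]
tcp_rot: [[0.061, -0.035, -0.998], [0.998, 0.018, 0.06], [0.016, -0.999, 0.036]]
force: [-2.3, -0.2, 4.7]
opening: 0.527
```

```bash
python3 - <<'E'
from h import *
shot("w11")
im=cv2.imread("pics/w11.png")[165:400,230:430]
cv2.imwrite("pics/z12.png",cv2.resize(im,None,fx=2.5,fy=2.5,interpolation=cv2.INTER_CUBIC))
cv2.imwrite("pics/s11.png",cv2.resize(imaging.capture("scene")[170:290,190:310,::-1],None,fx=4.5,fy=4.5,interpolation=cv2.INTER_CUBIC))
E
```

```text
16.8 [0.48921417 0.18624886 0.13727265] [-3.15430603e-05 -1.92294604e-05 -2.23882453e-05] y [-0.03493463  0.01833417 -0.99922141] F [-2.32946538 -0.21083154  4.70180852]
```

View pics/z12.png

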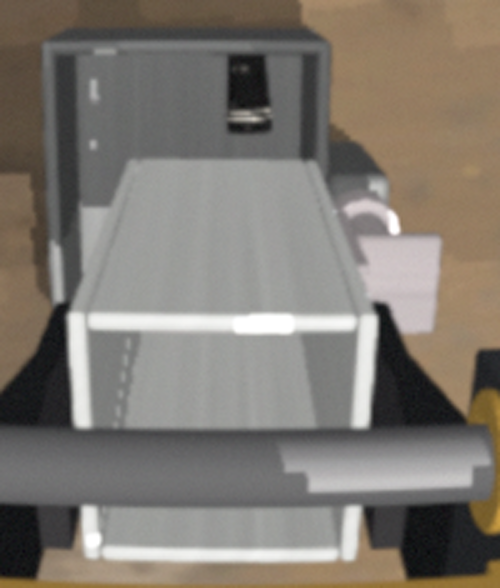

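View pics/s11.png

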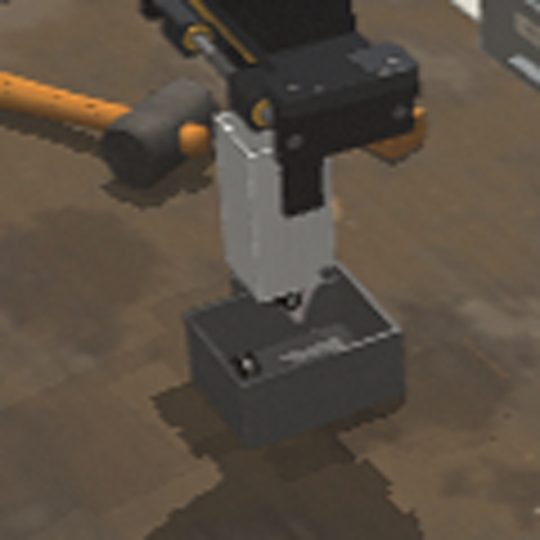

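One ferrule is in the bin at (250,95) in the crop, and another shows at the open flap. I'll press a little more and wait.

apply_moves:
  steps:
    - {"x": 0, "y": 0, "z": -1, "spin": 0}
    - {"x": 0, "y": 0, "z": -0.7, "spin": 0}
    - {"x": 0, "y": 0, "z": 0, "spin": 0}
    - {"x": 0, "y": 0, "z": 0, "spin": 0}
    - {"x": 0, "y": 0, "z": 0, "spin": 0}
    - {"x": 0, "y": 0, "z": 0, "spin": 0}
    - {"x": 0, "y": 0, "z": 0, "spin": 0}
    - {"x": 0, "y": 0, "z": 0, "spin": 0}
  grip: 40

```text
time_s: 17.7
position: [0.4892, 0.1862, 0.137]
tcp_rot: [[0.06, -0.035, -0.998], [0.998, 0.018, 0.06], [0.016, -0.999, 0.036]]
force: [-1.5, -0.9, 6.4]
opening: 0.525
```

```bash
python3 - <<'E'
from h import *
shot("w12")
im=cv2.imread("pics/w12.png")[165:400,230:430]
cv2.imwrite("pics/z13.png",cv2.resize(im,None,fx=2.5,fy=2.5,interpolation=cv2.INTER_CUBIC))
cv2.imwrite("pics/s12.png",cv2.resize(imaging.capture("scene")[170:290,190:310,::-1],None,fx=4.5,fy=4.5,interpolation=cv2.INTER_CUBIC))
E
```

```text
17.7 [0.48923688 0.186212   0.13695414] [-8.91846010e-06  2.33430313e-05  3.29810156e-05] y [-0.03451029  0.01841382 -0.99923469] F [-1.49302885 -0.93407323  6.44640939]
```

View pics/z13.png

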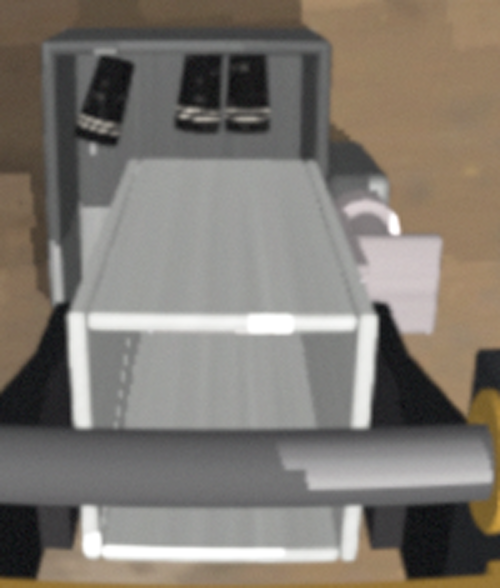

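View pics/s12.png

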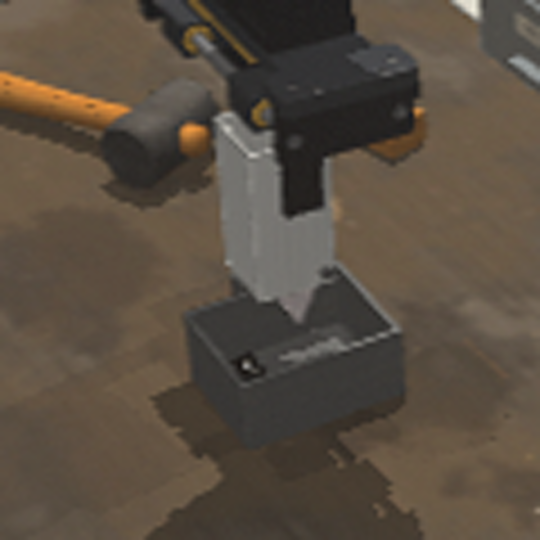

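All three ferrules are in the bin and the flap was at about 1.2 rad. Now I'll lift straight up.

apply_moves:
  steps:
    - {"x": 0, "y": 0, "z": 2, "spin": 0}
    - {"x": 0, "y": 0, "z": 3, "spin": 0}
    - {"x": 0, "y": 0, "z": 4, "spin": 0}
    - {"x": 0, "y": 0, "z": 6, "spin": 0}
    - {"x": 0, "y": 0, "z": 8, "spin": 0}
    - {"x": 0, "y": 0, "z": 10, "spin": 0}
    - {"x": 0, "y": 0, "z": 12, "spin": 0}
    - {"x": 0, "y": 0, "z": 12, "spin": 0}
    - {"x": 0, "y": 0, "z": 10, "spin": 0}
    - {"x": 0, "y": 0, "z": 6, "spin": 0}
    - {"x": 0, "y": 0, "z": 3, "spin": 0}
    - {"x": 0, "y": 0, "z": 0, "spin": 0}
  grip: 40

```text
time_s: 19.0
position: [0.4901, 0.1861, 0.2181]
tcp_rot: [[0.061, -0.032, -0.998], [0.998, 0.018, 0.06], [0.016, -0.999, 0.033]]
force: [0.1, 0.5, -2.6]
opening: 0.526
```

```bash
python3 - <<'E'
from h import *
shot("w13")
im=cv2.imread("pics/w13.png")[165:400,230:430]
a=cv2.resize(im,None,fx=2.3,fy=2.3); b=cv2.resize(imaging.capture("scene")[140:290,190:310,::-1],None,fx=2.6,fy=3.6) 
b=cv2.resize(b,(330,a.shape[0]));cv2.imwrite("pics/m13.png",np.hstack([a,b]))
E
```

```text
19.0 [0.49014075 0.18614829 0.21806902] [-2.07507165e-04 -2.18460396e-05 -3.06839704e-04] y [-0.03159247  0.0181496  -0.99933603] F [ 0.12781714  0.52136169 -2.62198605]
```

View pics/m13.png

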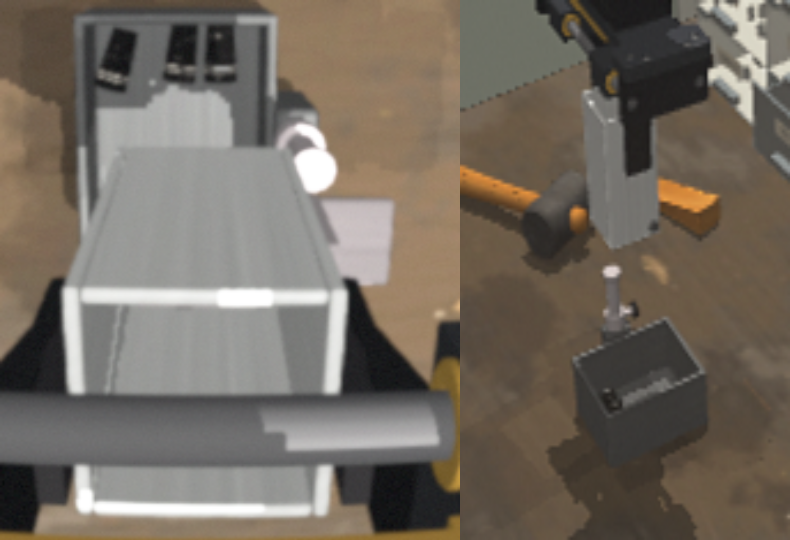

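The flap is shut, and the bin holds three ferrules. I'll carry the cup back.

apply_moves:
  steps:
    - {"x": 1, "y": -5, "z": 0, "spin": -0.01}
    - {"x": 2, "y": -10, "z": 0, "spin": -0.02}
    - {"x": 3, "y": -14, "z": 0, "spin": -0.02}
    - {"x": 4, "y": -18, "z": 0, "spin": -0.02}
    - {"x": 4, "y": -18, "z": 0, "spin": -0.02}
    - {"x": 4, "y": -18, "z": 0, "spin": -0.02}
    - {"x": 4, "y": -18, "z": 0, "spin": -0.02}
    - {"x": 4, "y": -18, "z": 0, "spin": -0.02}
    - {"x": 4, "y": -18, "z": 0, "spin": -0.02}
    - {"x": 4, "y": -18, "z": 0, "spin": -0.02}
    - {"x": 4, "y": -18, "z": 0, "spin": -0.02}
    - {"x": 4, "y": -18, "z": 0, "spin": -0.02}
  grip: 40

```text
time_s: 20.3
position: [0.531, -0.0233, 0.2136]
tcp_rot: [[0.308, -0.036, -0.951], [0.951, 0.024, 0.307], [0.011, -0.999, 0.041]]
force: [0.8, 0.4, -1.9]
opening: 0.526
```

apply_moves:
  steps:
    - {"x": 4, "y": -18, "z": 0, "spin": -0.02}
    - {"x": 4, "y": -18, "z": 0, "spin": -0.02}
    - {"x": 4, "y": -18, "z": 0, "spin": -0.02}
    - {"x": 4, "y": -18, "z": 0, "spin": -0.02}
    - {"x": 4, "y": -18, "z": 0, "spin": -0.02}
    - {"x": 4, "y": -16, "z": 0, "spin": -0.02}
    - {"x": 4, "y": -14, "z": 0, "spin": -0.02}
    - {"x": 3, "y": -12, "z": 0, "spin": -0.01}
    - {"x": 2, "y": -9, "z": 0, "spin": -0.01}
    - {"x": 1, "y": -6, "z": 0, "spin": 0}
    - {"x": 0, "y": -3, "z": 0, "spin": 0}
    - {"x": 0, "y": 0, "z": 0, "spin": 0}
  grip: 40

```text
time_s: 21.5
position: [0.5634, -0.1934, 0.2108]
tcp_rot: [[0.478, -0.035, -0.877], [0.878, 0.03, 0.478], [0.009, -0.999, 0.045]]
force: [-0.6, -0.1, -1.2]
opening: 0.526
```

apply_moves:
  steps:
    - {"x": 2, "y": -4, "z": 0, "spin": 0}
    - {"x": 3, "y": -6, "z": -4, "spin": 0}
    - {"x": 4, "y": -8, "z": -8, "spin": 0}
    - {"x": 4, "y": -8, "z": -10, "spin": 0}
    - {"x": 3, "y": -7, "z": -12, "spin": 0}
    - {"x": 2, "y": -4, "z": -12, "spin": 0}
    - {"x": 1, "y": -2, "z": -12, "spin": 0}
    - {"x": 0, "y": 0, "z": -10, "spin": 0}
    - {"x": 0, "y": 0, "z": -8, "spin": 0}
    - {"x": 0, "y": 0, "z": -5, "spin": 0}
    - {"x": 0, "y": 0, "z": -2, "spin": 0}
    - {"x": 0, "y": 0, "z": 0, "spin": 0}
  grip: 40

```text
time_s: 22.7
position: [0.5825, -0.2328, 0.1179]
tcp_rot: [[0.476, -0.04, -0.878], [0.879, 0.033, 0.475], [0.01, -0.999, 0.051]]
force: [-0.8, -0.4, -1.4]
opening: 0.522
```

```bash
python3 - <<'E'
from h import *
shot("w14")
im=cv2.imread("pics/w14.png")[100:400,150:490]
a=cv2.resize(im,None,fx=1.4,fy=1.4); b=imaging.capture("scene")[220:400,310:450,::-1]
b=cv2.resize(b,(327,a.shape[0]));cv2.imwrite("pics/m14.png",np.hstack([a,b])[:, :800])
E
```

```text
22.7 [ 0.582546   -0.2328377   0.11785356] [ 1.70992048e-04 -7.01855300e-05  2.88285358e-04] y [-0.03993886  0.03329472 -0.99864726] F [-0.80391288 -0.38720867 -1.36128   ]
```

View pics/m14.png

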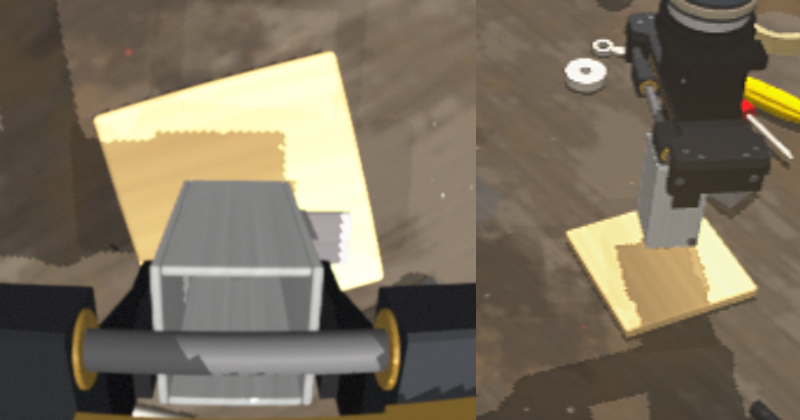

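The cup is about 30 mm over its board and shut. The tool tilt has crept to about 3°, so I'll lower slowly and let it seat by feel.

apply_moves:
  steps:
    - {"x": 0, "y": 0, "z": -3, "spin": 0}
    - {"x": 0, "y": 0, "z": -5, "spin": 0}
    - {"x": 0, "y": 0, "z": -6, "spin": 0}
    - {"x": 0, "y": 0, "z": -5, "spin": 0}
    - {"x": 0, "y": 0, "z": -4, "spin": 0}
    - {"x": 0, "y": 0, "z": -3, "spin": 0}
    - {"x": 0, "y": 0, "z": -2, "spin": 0}
    - {"x": 0, "y": 0, "z": -1, "spin": 0}
    - {"x": 0, "y": 0, "z": 0, "spin": 0}
    - {"x": 0, "y": 0, "z": 0, "spin": 0}
  grip: 40

```text
time_s: 23.8
position: [0.5838, -0.2334, 0.0883]
tcp_rot: [[0.476, -0.036, -0.879], [0.879, 0.031, 0.475], [0.01, -0.999, 0.047]]
force: [-0.5, 0.1, -2.7]
opening: 0.531
```

apply_moves:
  steps:
    - {"x": 0, "y": 0, "z": -1.5, "spin": 0}
    - {"x": 0, "y": 0, "z": -1.5, "spin": 0}
    - {"x": 0, "y": 0, "z": 0, "spin": 0}
  grip: 40

```text
time_s: 24.1
position: [0.584, -0.2336, 0.0855]
tcp_rot: [[0.476, -0.036, -0.879], [0.879, 0.031, 0.475], [0.01, -0.999, 0.046]]
force: [-0.3, 0.3, -1.5]
opening: 0.524
```

apply_moves:
  steps:
    - {"x": 0, "y": 0, "z": -1.5, "spin": 0}
    - {"x": 0, "y": 0, "z": -1.5, "spin": 0}
    - {"x": 0, "y": 0, "z": -1.5, "spin": 0}
    - {"x": 0, "y": 0, "z": 0, "spin": 0}
  grip: 40

```text
time_s: 24.5
position: [0.5841, -0.2337, 0.0808]
tcp_rot: [[0.476, -0.035, -0.879], [0.879, 0.03, 0.475], [0.01, -0.999, 0.046]]
force: [0.1, -0.4, -2.6]
opening: 0.524
```

apply_moves:
  steps:
    - {"x": 0, "y": 0, "z": -1, "spin": 0}
    - {"x": 0, "y": 0, "z": -1, "spin": 0}
    - {"x": 0, "y": 0, "z": 0, "spin": 0}
  grip: 40

```text
time_s: 24.8
position: [0.5841, -0.2336, 0.0785]
tcp_rot: [[0.476, -0.035, -0.879], [0.879, 0.03, 0.475], [0.01, -0.999, 0.046]]
force: [-0.2, 0.5, -2.6]
opening: 0.529
```

apply_moves:
  steps:
    - {"x": 0, "y": 0, "z": -1, "spin": 0}
    - {"x": 0, "y": 0, "z": 0, "spin": 0}
  grip: 40

```text
time_s: 25.0
position: [0.5841, -0.2336, 0.0774]
tcp_rot: [[0.476, -0.035, -0.879], [0.879, 0.03, 0.475], [0.01, -0.999, 0.046]]
force: [-0.4, -0.2, -2.1]
opening: 0.526
```

apply_moves:
  steps:
    - {"x": 0, "y": 0, "z": -0.8, "spin": 0}
    - {"x": 0, "y": 0, "z": 0, "spin": 0}
  grip: 40

```text
time_s: 25.2
position: [0.5843, -0.2338, 0.077]
tcp_rot: [[0.476, -0.035, -0.879], [0.879, 0.03, 0.475], [0.01, -0.999, 0.045]]
force: [-0.8, 0.5, -2.1]
opening: 0.525
```

apply_moves:
  steps:
    - {"x": 0, "y": 0, "z": -0.8, "spin": 0}
    - {"x": 0, "y": 0, "z": 0, "spin": 0}
  grip: 40

```text
time_s: 25.4
position: [0.5844, -0.2338, 0.077]
tcp_rot: [[0.476, -0.035, -0.879], [0.879, 0.03, 0.475], [0.01, -0.999, 0.045]]
force: [0.1, -0.5, -1.6]
opening: 0.527
```

apply_moves:
  steps:
    - {"x": 0, "y": 0, "z": -0.8, "spin": 0}
    - {"x": 0, "y": 0, "z": 0, "spin": 0}
  grip: 40

```text
time_s: 25.6
position: [0.5845, -0.2338, 0.0769]
tcp_rot: [[0.476, -0.034, -0.879], [0.879, 0.03, 0.475], [0.01, -0.999, 0.044]]
force: [-1.2, -0.6, -1.7]
opening: 0.529
```

It has stopped at about z of 77 mm, so it's on the board. I'll push slightly to seat it.

apply_moves:
  steps:
    - {"x": 0, "y": 0, "z": -2, "spin": 0}
    - {"x": 0, "y": 0, "z": -2, "spin": 0}
  grip: 40

```text
time_s: 25.8
position: [0.5846, -0.2338, 0.0767]
tcp_rot: [[0.476, -0.034, -0.879], [0.88, 0.029, 0.475], [0.009, -0.999, 0.044]]
force: [-3.8, 1.9, 12.7]
opening: 0.525
```

```bash
python3 - <<'E'
from h import *
shot("w15")
im=cv2.imread("pics/w15.png")[100:400,150:490]
a=cv2.resize(im,None,fx=1.4,fy=1.4); b=imaging.capture("scene")[220:400,310:450,::-1]
b=cv2.resize(b,(324,a.shape[0]));cv2.imwrite("pics/m15.png",np.hstack([a,b])[:, :800])
E
```

```text
25.8 [ 0.58461368 -0.23380689  0.07668621] [-2.12222189e-05  1.41302382e-05  3.34627278e-05] y [-0.03433303  0.02919084 -0.99898405] F [-3.77393298  1.85703139 12.7465733 ]
```

View pics/m15.png

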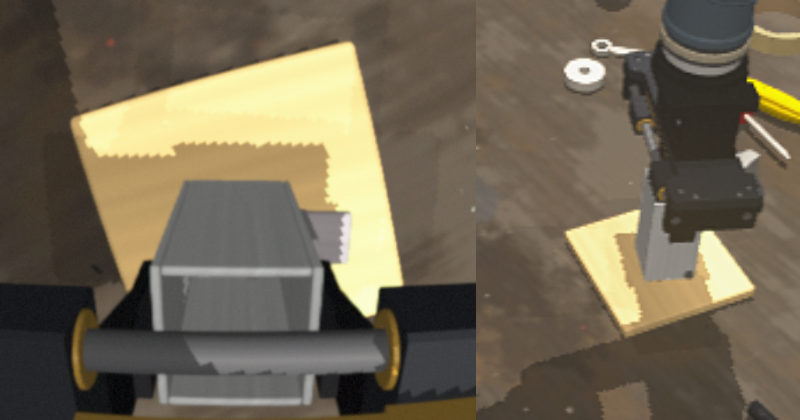

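apply_moves:
  steps:
    - {"x": 0, "y": 0, "z": 0, "spin": 0}
    - {"x": 0, "y": 0, "z": 0, "spin": 0}
    - {"x": 0, "y": 0, "z": 0, "spin": 0}
  grip: 40

```text
time_s: 26.2
position: [0.5849, -0.234, 0.0768]
tcp_rot: [[0.476, -0.033, -0.879], [0.88, 0.028, 0.475], [0.009, -0.999, 0.043]]
force: [-1.0, 0.6, 1.4]
opening: 0.527
```

apply_moves:
  steps:
    - {"x": 0, "y": 0, "z": 0, "spin": 0}
    - {"x": 0, "y": 0, "z": 0, "spin": 0}
    - {"x": 0, "y": 0, "z": 0, "spin": 0}
    - {"x": 0, "y": 0, "z": 0, "spin": 0}
    - {"x": 0, "y": 0, "z": 0, "spin": 0}
    - {"x": 0, "y": 0, "z": 0, "spin": 0}
    - {"x": 0, "y": 0, "z": 0, "spin": 0}
  grip: 87

```text
time_s: 26.9
position: [0.5854, -0.2343, 0.0759]
tcp_rot: [[0.476, -0.033, -0.879], [0.88, 0.028, 0.475], [0.009, -0.999, 0.042]]
force: [-0.6, -0.1, -0.3]
opening: 0.981
```

```bash
python3 - <<'E'
from h import *
shot("w16")
E
```

```text
26.9 [ 0.58536373 -0.23432019  0.0758972 ] [-3.04449384e-05  1.10348151e-06 -7.39731341e-06] y [-0.03251315  0.02834516 -0.99906929] F [-0.58493723 -0.13425096 -0.28862018]
```

View pics/w16.png

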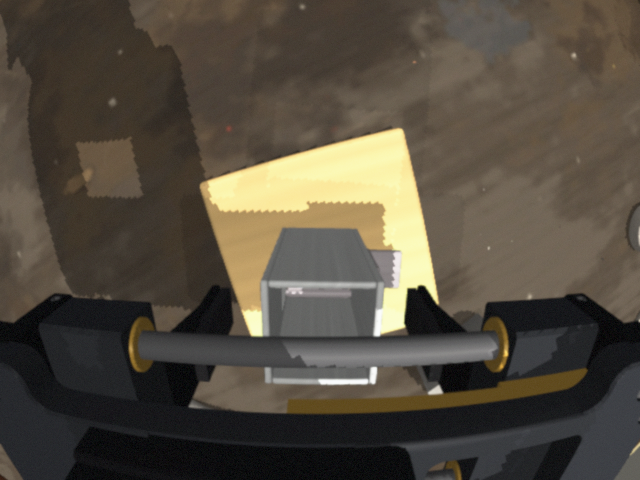

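The fingers are clear on both sides and the cup stands free. I'll retract straight up.

apply_moves:
  steps:
    - {"x": 0, "y": 0, "z": 4, "spin": 0}
    - {"x": 0, "y": 0, "z": 8, "spin": 0}
    - {"x": 0, "y": 0, "z": 12, "spin": 0}
    - {"x": 0, "y": 0, "z": 15, "spin": 0}
    - {"x": 0, "y": 0, "z": 18, "spin": 0}
    - {"x": 0, "y": 0, "z": 20, "spin": 0}
    - {"x": 0, "y": 0, "z": 20, "spin": 0}
    - {"x": 0, "y": 0, "z": 20, "spin": 0}
    - {"x": 0, "y": 0, "z": 20, "spin": 0}
    - {"x": 0, "y": 10, "z": 15, "spin": 0}
    - {"x": 0, "y": 20, "z": 10, "spin": 0}
    - {"x": 0, "y": 20, "z": 0, "spin": 0}
  grip: 87

```text
time_s: 28.15
position: [0.5855, -0.1832, 0.2546]
tcp_rot: [[0.479, -0.025, -0.877], [0.878, 0.024, 0.478], [0.009, -0.999, 0.033]]
force: [1.2, 0.1, 0.6]
opening: 0.999
```

apply_moves:
  steps:
    - {"x": -5, "y": 25, "z": 0, "spin": 0}
    - {"x": -5, "y": 25, "z": 0, "spin": 0}
    - {"x": -5, "y": 25, "z": 0, "spin": 0}
    - {"x": -5, "y": 25, "z": 0, "spin": 0}
    - {"x": -5, "y": 25, "z": 0, "spin": 0}
    - {"x": -5, "y": 20, "z": 0, "spin": 0}
    - {"x": 0, "y": 10, "z": 0, "spin": 0}
    - {"x": 0, "y": 5, "z": 0, "spin": 0}
    - {"x": 0, "y": 0, "z": 0, "spin": 0}
    - {"x": 0, "y": 0, "z": 0, "spin": 0}
  grip: 87

```text
time_s: 29.15
position: [0.5449, 0.0022, 0.2486]
tcp_rot: [[0.467, -0.041, -0.883], [0.884, 0.032, 0.466], [0.009, -0.999, 0.051]]
force: [0.7, -0.3, -0.1]
opening: 0.998
```

```bash
python3 - <<'E'
from h import *
print(read_state()["position"],read_state()["force"])
s=imaging.capture("scene")[:,:,::-1];t=imaging.capture("top")[:,:,::-1]
cv2.imwrite("pics/s17.png",s);cv2.imwrite("pics/t17.png",t)
r=lambda i:cv2.resize(i,(390,390),interpolation=cv2.INTER_CUBIC)
cv2.imwrite("pics/m17.png",np.hstack([r(s[280:370,340:430]),r(t[215:305,400:490])]))
E
```

```text
[0.54491351 0.00220189 0.24855584] [ 0.67647109 -0.33852238 -0.0853963 ]
```

View pics/s17.png

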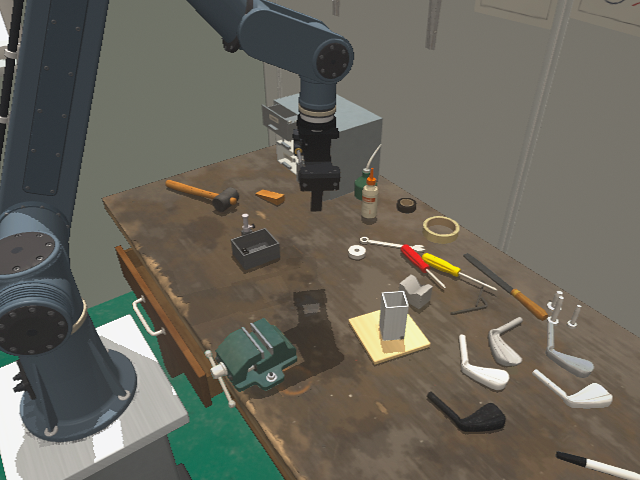

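View pics/m17.png

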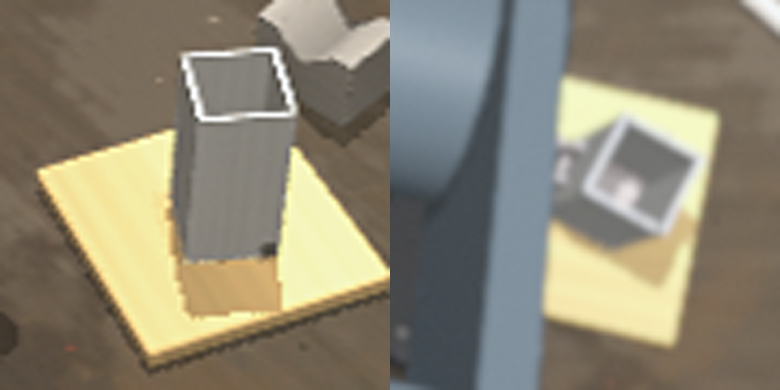

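View pics/t17.png

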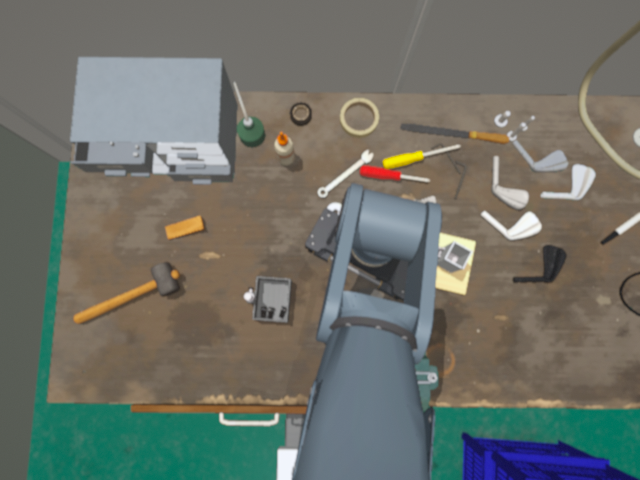

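The cup stands upright and empty on its board, at (395,318) in the scene view, with the bottom seated flat. In the top view the three ferrules are in the bin at (263–284,312). The ring, V block and wedge haven't moved, so I'm handing in.

```bash
python3 -c "
from rig import job; print(job.hand_in())"
```

```text
the job is handed in; nothing more can be done
None
```

The job is done and handed in. All three ferrules are in the bin, and the cup is back upright on its board. It took about 29 s of the 70 s allowed.

- **Release:** I held the cup across its ±y faces and lined its foot up with the trip post to about 1 mm. I felt the post at a tool height of about 152 mm, which puts its head at about 95 mm. I then pressed the tab about 15 mm, which by calculation opens the flap about 1.2 rad. Pressing the tab put about 8–9 N on it.
- **Return:** The cup went back within a few mm of where it started. I pressed it down with about 13 N net upward force to seat it, then let go and backed away.
- **Last checks:** The top view showed the three ferrules in the bin. The scene view showed the cup empty and standing flat on its board. The ring gauge, V block and wedge looked unmoved, though the arm partly hid the V block and ring gauge in the last top view. The robot was touching nothing.

These checks disagreed or were weaker than I'd like:

- **Camera positions:** Position estimates of the same object differed by 4–7 mm between cameras. I relied on relative positions and confirmed the alignment in the wrist view.
- **Tab force:** At first the tab force read 1–2 N below what the travel implied, but it was close at full press.
- **Tool tilt:** The tool tilted by up to about 3° during the moves. The cup settled flat when released.
- **Flap shut:** At the end I judged the flap shut only from the cup sitting flat on the board, and from the earlier view after the lift. No final picture shows the underside.

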